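# Sanitise, pack and latch a food-relief tub

## Task

Get the blue relief tub ready to go out: first give the empty tub a shot of sanitiser by pressing the bottle's orange spray cap fully down and letting it up again, then pack every tin, jar and carton that stands on the green mat into the tub. Once all are in, shut the lid, swing the latch's wire loop over the keeper on the lid, and press the red lever all the way down so that it pulls the lid tight. No more spraying once there is food in the tub, and leave the tape roll, scissors, cup, water bottle, tea box and marker alone.

Things in the scene. Friction and masses are not known exactly. Their poses are not given: they have to be found in the camera images.
- tub: blue storage tub fixed to the table; origin at the centre of its underside, z up. Outside 160 mm (x) by 290 mm (y), rim 107 mm above the table, walls and floor 5 mm (inside 150 x 280 mm). The lid is hinged along its +x rim, the toggle latch is in the middle of its -x face. A black rubber sealing strip stands 8.5 mm above the rim inside the -x wall (5 to 13 mm in from the outside of that wall).
- tin1_mid (a point): food tin with a RED label, upright cylinder 50 mm across, 70 mm tall; point at its centre, half-way up, z along its height; about 0.2 kg; starts standing on the green mat (top 3 mm above the table); may be absent (None)
- tin2_mid (a point): food tin with an ORANGE label, upright cylinder 50 mm across, 70 mm tall; point at its centre, half-way up, z along its height; about 0.2 kg; starts standing on the green mat (top 3 mm above the table); may be absent (None)
- jar1_mid (a point): amber jar with a yellow cap, upright cylinder 50 mm across, 74 mm tall; point at its centre, half-way up, z along its height; about 0.2 kg; starts standing on the green mat (top 3 mm above the table); may be absent (None)
- jar2_mid (a point): brick-red jar with a green cap, upright cylinder 50 mm across, 74 mm tall; point at its centre, half-way up, z along its height; about 0.2 kg; starts standing on the green mat (top 3 mm above the table); may be absent (None)
- carton_mid (a point): blue carton with a white band, box 40 mm (its x) by 50 mm (its y), 75 mm tall (its z); point at its centre, half-way up, z along its height; about 0.2 kg; starts standing on the green mat (top 3 mm above the table); may be absent (None)
- lid (a joint): angle of the white hinged lid (rad): about 1.8 wide open, leaning back past upright against its stop; about 0.035 when shut but only lying on the springy seal; 0 when pulled tight (-0.025 at the lowest). It falls shut by itself, slowly, once pushed forward past upright
- lid_hinge (a point): middle of the lid's hinge line, at tub x +80 mm, 115 mm above the table; moves with the lid: with the lid shut its axes are those of the tub. The lid reaches 165 mm from it, is 8 mm thick (top 2.5 mm above the hinge line) and 290 mm wide
- keeper (a point): steel keeper in the middle of the lid's front edge, 173 mm from the hinge: where the bar of the latch's loop must finally lie, just behind the keeper's raised lip. The lip is 30 mm wide, 4 mm thick and stands 6 mm above the lid's top; the lid's top behind it is flat
- lever (a joint): angle of the red latch lever (rad): 0 fully open, sticking up and outwards 45 degrees above level; grows as the lever is pressed down; 1.745 fully closed, at its stop, pointing outwards 55 degrees below level. It stays where it is left; it takes about 2 N at its end, up to about 10 N while the latch pulls the lid down, then snaps over centre and stays shut
- lever_pivot (a point): axis of the lever, parallel to tub y, at tub x -118.5 mm, 94.5 mm above the table
- lever_pad (a point): middle of the upper face of the lever near its end, where to press: 52 mm from the lever pivot; the lever is 24 mm wide and ends at 61 mm
- bail (a joint): angle of the latch's steel wire loop about its hinge on the lever (rad): 0 leaning outwards on the lever, 58 degrees above level with the lever open; grows as it swings up and over towards the lid. Swings freely, falls to either side of upright: about 1.7 lying on the shut lid, about 2.9 when latched. Its hinge, lever open: 17 mm further out and 10 mm higher than the lever pivot
- bail_bar (a point): middle of the loop's cross bar, 5.6 mm thick and 44 mm long along tub y, 54 mm from the loop's hinge
- bail_tab (a point): red finger tab on the loop's bar, 20 mm wide, 5 mm thick; this point is 10 mm beyond the bar, the tab ends 5 mm further
- nozzle (a joint): how far the spray cap of the sanitiser bottle is pressed down (m): 0 up, 0.012 fully down; it springs back. 1.5 N starts it, about 6 N presses it fully
- nozzle_top (a point): middle of the top of the orange spray cap, 36 mm across, 185 mm above the table when up, on the green bottle standing in a fixed dark stand (66 mm across, stand 80 x 80 mm)
- mat: green packing mat fixed on the table, 230 mm (x) by 360 mm (y), 3 mm thick; origin at the centre of its underside
- tape: roll of brown tape lying on the green mat, 60 mm across, 22 mm high; not part of the job, to be left alone; origin at the centre of its underside
- scissors: scissors with red and yellow handles, lying flat, 140 x 60 mm, 9 mm high; not part of the job, to be left alone; origin at the centre of its underside
- cup: empty white paper cup, 72 mm across, 85 mm tall; not part of the job, to be left alone; origin at the centre of its underside
- water: clear water bottle with blue cap, 64 mm across, 200 mm tall; not part of the job, to be left alone; origin at the centre of its underside
- teabox: red and green tea box, 70 x 140 mm, 60 mm high; not part of the job, to be left alone; origin at the centre of its underside
- marker: black and blue marker lying flat, 120 x 16 mm; not part of the job, to be left alone; origin at the centre of its underside

How it is judged:
By the outcome, as a careful person would: the job done as asked, in the order asked, and still so for the second after the job is handed in, with the robot touching nothing.
Of tin1, tin2, jar1, jar2, carton only 3 to 4 are there at a start; the rules pass over those that are not, and their reading is None.
At some moment in a run one of tin1, tin2, jar1, jar2, carton may be knocked a few centimetres aside while the robot is not near it.
It also fails if it takes over 210 s, if anything falls off the work surface, if the arm or the gripper's body presses on something with over 40 N, if the wrist force passes 120 N, or if a joint passes its speed limit or range.

## Robot

A 6-joint arm with a two-finger parallel gripper is mounted at the origin on the work surface. World frame = base frame: x ahead of the robot, y to its left, z up, the work surface at z = 0. Lengths are in mm, angles in rad, forces in N, time in s.
With the tool pointing down it reaches from about 275 to 775 mm from the base axis. Payload 14.6 kg.
Tool frame: the origin (TCP) lies at the very end of the fingers, on their centre line; the grasp point (between the pads) lies 19 mm behind it; z points along the fingers, y is the line along which they close (so a half turn about z gives the same grasp; the last joint's range is limited). The gripper opens to 85 mm and grips with 20 to 120 N. Pads are 22 mm wide; open, the fingers measure 114 mm over their backs; the gripper's body (76 mm by 85 mm) begins 54 mm behind the grasp point. The pads swing forward as they close: fully open they stand 13 mm farther back than shut.
Start: joints at [-1.347, 0.263, -0.048, 1.259, 0, 1.415], TCP at [194.142, -487.788, 192.078] pointing down, gripper open.
Joint ranges: [-2.65, 2.65], [-0.89, 1.7], [-1.18, 1.37], [-2.13, 2.11], [-1.35, 1.29], [-3.14, 3.14]. Speed limits (rad/s): [1.89, 1.89, 2.57, 2.79, 3.14, 3.14].

## Interface

Orientations are given as a rotation vector (axis times angle).
In Python, from plant import r gives the robot as it stands. The module is installed in compiled form; this text tells all that it offers.
- The arm moves only by the tool jog_arm, never from a script. Its argument "steps" is a list of rows, each a list of 3 entries, a list of its own where there are three numbers: the turn, a rotation vector about the tool's x, y, z in rad, then the shift along the tool's x, y, z in m, then the opening, from 0 (shut) to 1 (fully open). A call has exactly 8 rows; each row is the pose to reach, as a shift and turn from the pose commanded when the call began, along the tool's axes at that moment; what a row does not reach only later rows make up. A row lasts 1/12 s, in which the tool goes at most 41.7 mm and 7.16 degrees, less where a joint would pass 70% of its speed; a pose out of reach is approached as far as the arm can. A call with a gripper value outside its range is refused whole. The fingers move at their own pace and stop on an object; "force" is the grip in N (left out, the last holds). Time passes only in rows, so rows that repeat a pose let the fingers close, or fill a call up. It gives the time, the measured TCP pose, the force, the opening and the grip force at its end, in the units of the state.
- r.read_state(): the state, without advancing time (a new reading comes with each control period).
- r.capture(name): name is "scene" or "top"; returns a dict with "frame" (420x560x3 uint8, red, green, blue), "fx", "fy", "cx", "cy" (pixels), "extrinsics" (4x4, takes a point from world to camera coordinates). Camera axes: x right, y up, looking along -z (the intrinsics and any distortion apply to the point x, -y, -z); pixel columns grow to the right and rows downward; lengths in mm; the calibration is good to about 2 mm. A picture is of the moment at which its call begins. There is no depth.
- r.hand_in(): hands the job in; it is judged then, once.
The state is a dict: "time_s": time; "qpos": joint angles; "qvel": joint speeds; "joint_efforts": joint torques, N m; "eef_pos": TCP position; "tool_rot": TCP orientation; "contact_force": force on the tool from outside, world axes, zero at the start; "moment": the same for the moment, N m; "width": finger opening in mm; "grasp_force": force on a finger pad.
Only numpy, scipy, OpenCV 4.12 (cv2) and the standard library are available. Lean on these libraries where they do the work, as an engineer would, in place of code of your own. Each camera call takes 0.05 s, during which the arm holds its last target. There are 200 camera calls.

## Working session

There is one attempt and no reset: what is moved stays moved. The work goes in short steps, Python scripts to look and compute and a tool call to move; the robot and the scene stay as the last step left them, time stands still between calls to the robot, and variables do not carry over. Pictures are saved under pics/ and viewed, at most 14 in all, crops included, and the job is handed in when it is done.

Besides the shell and the picture viewer there is one more tool, called after "Emit:" by a JSON object that holds its "api" and its "payload". jog_arm: Moves the arm, as the interface text tells. Its arguments: {"type":"object","properties":{"steps":{"type":"array"},"force":{"type":"number"}},"required":["steps"]}

```bash
mkdir -p pics
python3 - <<'E'
from plant import r
import cv2,numpy as np
s=r.read_state()
print({k:np.round(v,3).tolist() for k,v in s.items()})
for n in("scene","top"):
    c=r.capture(n);cv2.imwrite(f"pics/{n}0.png",c["frame"][:,:,::-1])
    print(n,{k:(np.round(v,3).tolist()) for k,v in c.items() if k!="frame"})
E
```

```text
{'time_s': 0.0, 'qpos': [-1.347, 0.264, -0.049, 1.259, -0.0, 1.416], 'qvel': [0.0, 0.001, -0.001, 0.0, 0.001, -0.001], 'joint_efforts': [-0.004, -63.763, 38.457, 0.014, -0.0, -0.0], 'eef_pos': [194.071, -487.454, 191.631], 'tool_rot': [-3.084, -0.591, 0.0], 'contact_force': [-0.26, -0.034, 0.22], 'moment': [0.022, 0.054, -0.019], 'grasp_force': 0.0, 'width': 85.336}
scene {'fx': 390.767, 'fy': 390.767, 'cx': 284.324, 'cy': 208.774, 'extrinsics': [[0.006, 1.0, -0.002, 60.246], [-0.794, 0.006, 0.608, 414.46], [0.608, -0.002, 0.794, -1452.766], [0.0, 0.0, 0.0, 1.0]]}
top {'fx': 508.404, 'fy': 508.404, 'cx': 272.066, 'cy': 211.485, 'extrinsics': [[0.009, -1.0, 0.027, -84.53], [0.984, 0.014, 0.177, -605.321], [-0.177, 0.024, 0.984, -1145.246], [0.0, 0.0, 0.0, 1.0]]}
```

View pics/scene0.png

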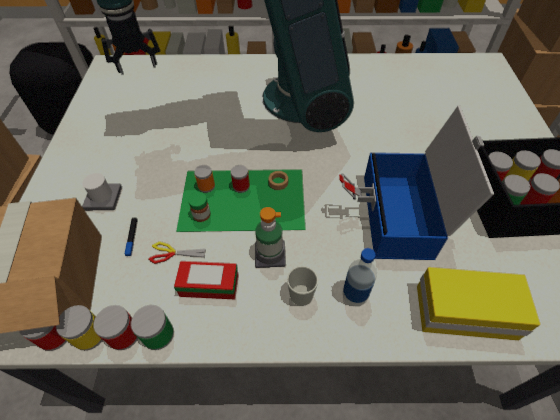

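View pics/top0.png

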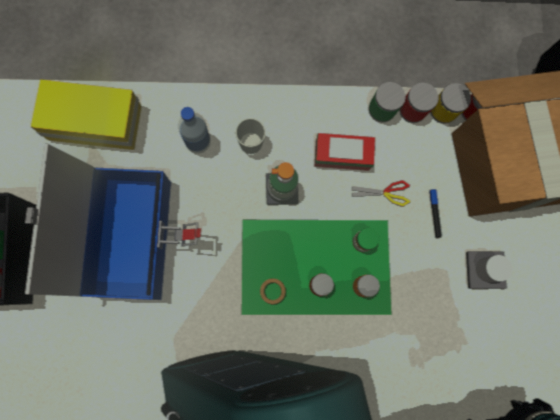

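```bash
cat > h.py <<'E'
import numpy as np,cv2
from scipy.spatial.transform import Rotation as R
from plant import r
np.set_printoptions(suppress=True,precision=4,linewidth=150)
def cam(n): return r.capture(n)
def ray(c,u,v):
    E=np.array(c["extrinsics"]);d=np.array([(u-c["cx"])/c["fx"],-(v-c["cy"])/c["fy"],-1.])
    return -E[:3,:3].T@E[:3,3],E[:3,:3].T@d
def onz(c,u,v,z):
    o,d=ray(c,u,v);return o+d*(z-o[2])/d[2]
def tri(c1,p1,c2,p2):
    o1,d1=ray(c1,*p1);o2,d2=ray(c2,*p2)
    t=np.linalg.lstsq(np.c_[d1,-d2],o2-o1,rcond=None)[0]
    a,b=o1+d1*t[0],o2+d2*t[1];return (a+b)/2,np.linalg.norm(a-b)
def proj(c,P):
    p=(np.array(c["extrinsics"])@np.r_[P,1])[:3];return np.array([c["fx"]*p[0]/-p[2]+c["cx"],c["fy"]*-p[1]/-p[2]+c["cy"]])
def blobs(c,lo,hi,roi=None,amin=30):
    h=cv2.cvtColor(c["frame"],cv2.COLOR_RGB2HSV);m=cv2.inRange(h,np.array(lo),np.array(hi))
    if roi:
        z=np.zeros_like(m);x0,y0,x1,y1=roi;z[y0:y1,x0:x1]=m[y0:y1,x0:x1];m=z
    cs=cv2.findContours(m,cv2.RETR_EXTERNAL,cv2.CHAIN_APPROX_NONE)[0]
    return sorted([k for k in cs if cv2.contourArea(k)>=amin],key=cv2.contourArea,reverse=True)
def down(yaw): # tool down, tool x at world angle yaw
    c,s=np.cos(yaw),np.sin(yaw);return R.from_matrix(np.array([[c,s,0],[s,-c,0],[0,0,-1]]))
def path(*wps):
    """wps: (x,y,z[,Rotation]) -> turn & shift (m) in the tool frame of each previous waypoint"""
    s=r.read_state();p=np.array(s["eef_pos"]);q=R.from_rotvec(s["tool_rot"])
    print("t",round(s["time_s"],2),"tcp",np.round(p,1),"F",np.round(s["contact_force"],1),"w",round(s["width"],1),"g",round(s["grasp_force"],1),"q",np.round(s["qpos"],2))
    for w in wps:
        P=np.array(w[:3],float);Q=w[3] if len(w)>3 else q
        print(" turn",(q.inv()*Q).as_rotvec().round(3)," shift",(q.inv().apply(P-p)/1000).round(4)," dist",round(np.linalg.norm(P-p)))
        p,q=P,Q
E
python3 - <<'E'
from h import *
t=cam("top");s=cam("scene")
def crop(c,x0,y0,x1,y1,k): return cv2.resize(c["frame"][y0:y1,x0:x1,::-1],None,fx=k,fy=k,interpolation=cv2.INTER_CUBIC)
a=crop(t,20,140,230,305,3.6)
cv2.imwrite("pics/tubtop.png",a)
a=crop(t,240,155,390,310,2.6);b=crop(s,180,160,310,270,3)
H=max(a.shape[0],b.shape[0]);pad=lambda i:cv2.copyMakeBorder(i,0,H-i.shape[0],0,0,cv2.BORDER_CONSTANT)
cv2.imwrite("pics/mat.png",np.hstack([pad(a),pad(b)]))
print(a.shape,b.shape)
for n,c,roi in(("top",t,(80,160,180,305)),("scene",s,(355,140,450,260))):
    k=blobs(c,(105,120,40),(125,255,255),roi)
    for q in k[:2]: print(n,"blue",cv2.contourArea(q),cv2.approxPolyDP(cv2.convexHull(q),3,True)[:,0].tolist())
for n,c,roi in(("top",t,(240,155,400,330)),("scene",s,(180,160,310,300))):
    for nm,lo,hi in(("orange",(5,150,120),(16,255,255)),("mat",(50,120,60),(75,255,255))):
        for q in blobs(c,lo,hi,roi)[:4]: print(n,nm,cv2.contourArea(q),cv2.boundingRect(q))
E
```

```text
(403, 390, 3) (330, 390, 3)
top blue 7286.5 [[100, 169], [162, 172], [152, 298], [82, 295], [87, 231]]
scene blue 6596.5 [[370, 153], [425, 156], [446, 234], [434, 259], [361, 258], [364, 178]]
top orange 182.0 (272, 163, 22, 15)
top mat 13316.0 (243, 220, 148, 94)
scene orange 128.5 (261, 208, 20, 12)
scene mat 6108.5 (180, 170, 125, 72)
scene mat 32.5 (273, 177, 11, 6)
```

View pics/tubtop.png

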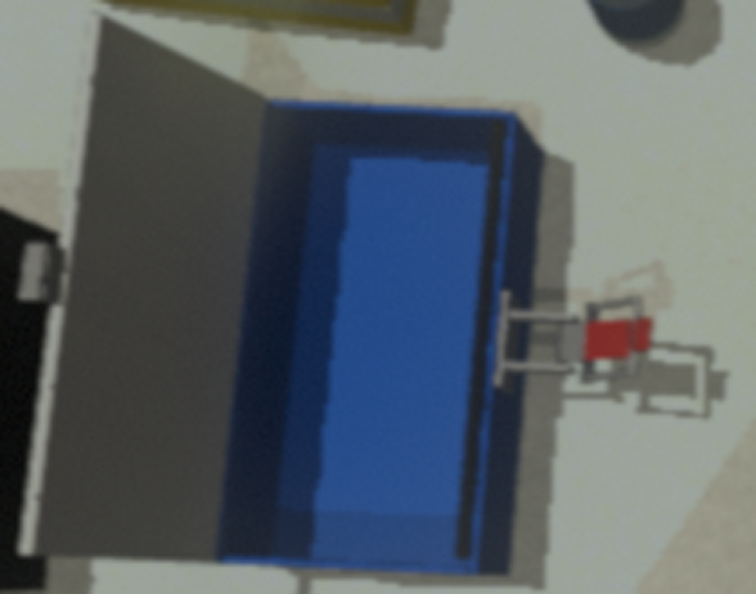

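View pics/mat.png

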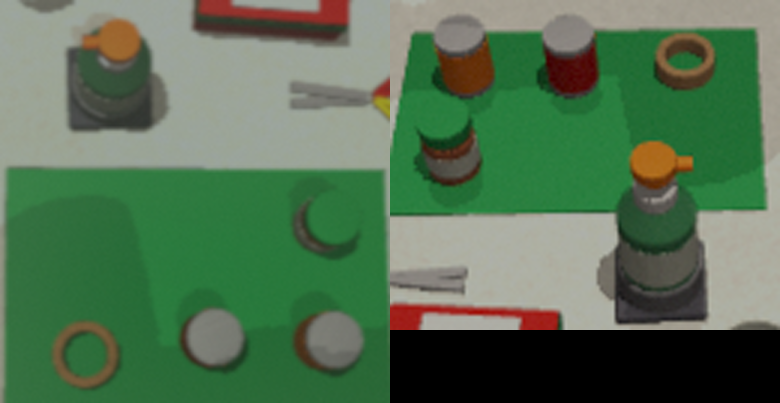

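Run:
```python
from h import *
t=cam("top");s=cam("scene")
f=lambda x,y:(x/3.6+20-.5,y/3.6+140-.5)
A=[onz(t,*f(*p),107)[:2] for p in((516,113),(480,570),(268,100),(218,558))]
print("rim",np.array(A)); 
d=A[0]-A[1];print("-x edge len",np.linalg.norm(d),"dir",np.degrees(np.arctan2(d[1],d[0])), "widths",np.linalg.norm(A[0]-A[2]),np.linalg.norm(A[1]-A[3]),"mid",(A[0]+A[1])/2)
# scene view: -x rim top corners
m=lambda x,y:(x/2.6+240-.5,y/2.6+155-.5); n=lambda x,y:((x-390)/3+180-.5,y/3+160-.5)
print("noz",onz(t,*m(120,40),185),onz(s,*n(654,159),185),tri(t,m(120,40),s,n(654,159)))
for nm,a,b,z in(("tin2",(334,340),(460,36),73),("tin1",(215,337),(569,34),73),("jar2",(333,221),(444,118),77)):
    print(nm,onz(t,*m(*a),z)[:2],onz(s,*n(*b),z)[:2])
print("tape",onz(t,*m(86,354),25)[:2])
sc=cv2.resize(s["frame"][140:270,315:465,::-1],None,fx=4.4,fy=4.4,interpolation=cv2.INTER_CUBIC);cv2.imwrite("pics/latchs.png",sc)
```

```text
rim [[687.3579 173.3981]
 [402.2862 181.6539]
 [693.2935 329.4036]
 [407.9373 339.1389]]
-x edge len 285.1911782767384 dir -1.6588410930152242 widths 156.11837457556837 157.58637598548506 mid [544.8221 177.526 ]
noz [ 673.473  -102.4925  185.    ] [ 673.6867 -102.4006  185.    ] (array([ 673.528 , -102.4573,  184.7911]), np.float64(0.09172529739231147))
tin2 [ 435.3497 -297.1207] [ 440.3762 -297.6038]
tin1 [ 436.8939 -192.601 ] [ 438.5717 -193.0004]
jar2 [ 539.7467 -297.9237] [ 544.8123 -298.7688]
tape [422.243  -81.2294]
```

View pics/latchs.png

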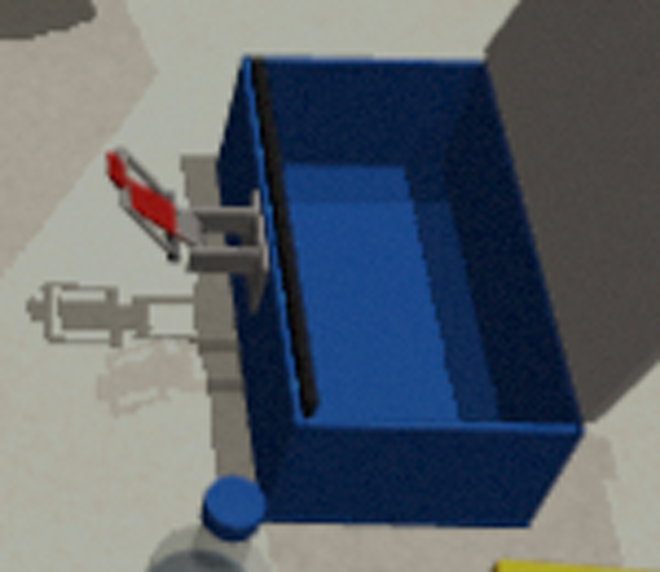

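Run:
```python
from h import *
s=cam("scene")
f=lambda x,y:(x/4.4+315-.5,y/4.4+140-.5)
print("rim scene",np.array([onz(s,*f(*p),107)[:2] for p in((298,422),(245,57),(580,430),(488,62))]))
D=down(-0.03)
path((433,-295,270,D),(673.5,-102.5,230,D),(673.5,-102.5,188,D),(673.5,-102.5,171,D))
```

```text
rim scene [[686.8541 174.1085]
 [401.243  184.6359]
 [693.2406 328.496 ]
 [407.109  342.3165]]
t 0.35 tcp [ 194.1 -487.7  192. ] F [-0.7  0.4  0. ] w 85.7 g 0.0 q [-1.35  0.26 -0.05  1.26 -0.    1.42]
 turn [-0.     0.     0.409]  shift [ 0.2932 -0.0907 -0.078 ]  dist 317
 turn [0. 0. 0.]  shift [ 0.2346 -0.1996  0.04  ]  dist 311
 turn [0. 0. 0.]  shift [0.    0.    0.042]  dist 42
 turn [0. 0. 0.]  shift [0.    0.    0.017]  dist 17
```

Emit:
{"api": "jog_arm", "payload": {"steps": [[[0,0,0.409],[0.293,-0.091,-0.078],0],[[0,0,0.409],[0.293,-0.091,-0.078],0],[[0,0,0.409],[0.293,-0.091,-0.078],0],[[0,0,0.409],[0.293,-0.091,-0.078],0],[[0,0,0.409],[0.293,-0.091,-0.078],0],[[0,0,0.409],[0.293,-0.091,-0.078],0],[[0,0,0.409],[0.293,-0.091,-0.078],0],[[0,0,0.409],[0.293,-0.091,-0.078],0]], "force": 40}}

```text
time_s: 1.02
eef_pos: [434.4, -292.9, 270.9]
tool_rot: [3.141, -0.046, 0.001]
contact_force: [0.8, -1.0, 0.4]
width: 0.2
grasp_force: 0.0
```

Emit:
{"api": "jog_arm", "payload": {"steps": [[[0,0,0],[0.2345,-0.1995,0.04],0],[[0,0,0],[0.2345,-0.1995,0.04],0],[[0,0,0],[0.2345,-0.1995,0.04],0],[[0,0,0],[0.2345,-0.1995,0.04],0],[[0,0,0],[0.2345,-0.1995,0.04],0],[[0,0,0],[0.2345,-0.1995,0.04],0],[[0,0,0],[0.2345,-0.1995,0.04],0],[[0,0,0],[0.2345,-0.1995,0.04],0]]}}

```text
time_s: 1.68
eef_pos: [675.6, -99.1, 228.3]
tool_rot: [-3.14, 0.044, 0.002]
contact_force: [-0.3, -0.7, -0.8]
width: -0.1
grasp_force: 0.0
```

Run:
```python
from h import *
D=down(-0.03)
path((673.5,-102.5,188,D),(673.5,-102.5,171,D))
```

```text
t 1.68 tcp [675.6 -99.1 228.3] F [-0.3 -0.7 -0.8] w -0.1 g 0.0 q [-0.27  0.56  0.53  1.54  0.    2.9 ]
 turn [-0.001  0.001  0.002]  shift [-0.0019  0.0035  0.0403]  dist 40
 turn [0. 0. 0.]  shift [0.    0.    0.017]  dist 17
```

Emit:
{"api": "jog_arm", "payload": {"steps": [[[0,0,0],[-0.002,0.0035,0.038],0],[[0,0,0],[-0.002,0.0035,0.038],0],[[0,0,0],[-0.002,0.0035,0.038],0],[[0,0,0],[-0.002,0.0035,0.042],0],[[0,0,0],[-0.002,0.0035,0.046],0],[[0,0,0],[-0.002,0.0035,0.049],0],[[0,0,0],[-0.002,0.0035,0.052],0],[[0,0,0],[-0.002,0.0035,0.055],0]]}}

```text
time_s: 2.35
eef_pos: [671.3, -106.4, 175.6]
tool_rot: [3.141, -0.048, 0.002]
contact_force: [-0.8, 0.8, -0.8]
width: -0.3
grasp_force: 0.0
```

Emit:
{"api": "jog_arm", "payload": {"steps": [[[0,0,0],[0,0,0.001],0],[[0,0,0],[0,0,0.002],0],[[0,0,0],[0,0,0.003],0],[[0,0,0],[0,0,0.003],0],[[0,0,0],[0,0,0.003],0],[[0,0,0],[0,0,0.003],0],[[0,0,0],[0,0,0.003],0],[[0,0,0],[0,0,0.003],0]]}}

```text
time_s: 3.02
eef_pos: [671.1, -106.0, 172.2]
tool_rot: [3.141, -0.047, 0.0]
contact_force: [-0.9, -0.3, -0.3]
width: -0.1
grasp_force: 0.0
```

Run:
```python
from h import *
s=cam("scene");t=cam("top")
path((673.5,-102.5,170))
print(proj(s,r.read_state()["eef_pos"]),proj(t,r.read_state()["eef_pos"]))
a=cv2.resize(s["frame"][150:290,210:330,::-1],None,fx=3.3,fy=3.3,interpolation=cv2.INTER_CUBIC)
b=cv2.resize(t["frame"][130:270,220:340,::-1],None,fx=3.3,fy=3.3,interpolation=cv2.INTER_CUBIC)
cv2.imwrite("pics/noz.png",np.hstack([a,b]))
```

```text
t 3.12 tcp [ 671.  -106.   172.1] F [0.  0.1 0.4] w -0.0 g 0.0 q [-0.28  0.55  0.35  1.38 -0.    2.9 ]
 turn [0. 0. 0.]  shift [ 0.0023 -0.0036  0.0021]  dist 5
[266.1651 214.9307] [286.9671 172.5372]
```

View pics/noz.png

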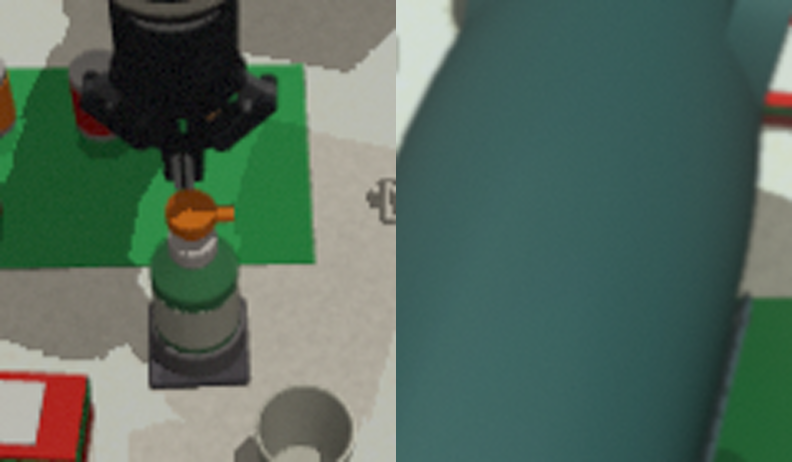

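Run:
```python
from h import *
s=cam("scene")
print([cv2.boundingRect(k) for k in blobs(s,(5,150,100),(18,255,255),(240,190,300,240),10)])
c0=cv2.imread("pics/scene0.png")
P=np.array([194.1,-487.8,192]);q=R.from_rotvec([-3.084,-.591,0])
for y in(-42.5,0,42.5):
  for z in(0,-13,-32): print(y,z,proj(s,P+q.apply([0,y,z])).round(1))
a=cv2.resize(c0[20:120,80:200],None,fx=3.3,fy=3.3,interpolation=cv2.INTER_CUBIC)
b=cv2.resize(s["frame"][170:240,220:320,::-1],None,fx=4.7,fy=4.7,interpolation=cv2.INTER_CUBIC)
cv2.imwrite("pics/n2.png",np.hstack([a,cv2.copyMakeBorder(b,0,1,0,0,cv2.BORDER_CONSTANT)[:330]]))
```

```text
[(261, 208, 20, 15)]
-42.5 0 [157.2  81.8]
-42.5 -13 [156.1  78.1]
-42.5 -32 [154.4  72.5]
0 0 [143.2  85. ]
0 -13 [141.9  81.3]
0 -32 [140.   75.7]
42.5 0 [128.9  88.2]
42.5 -13 [127.5  84.5]
42.5 -32 [125.4  78.9]
```

View pics/n2.png

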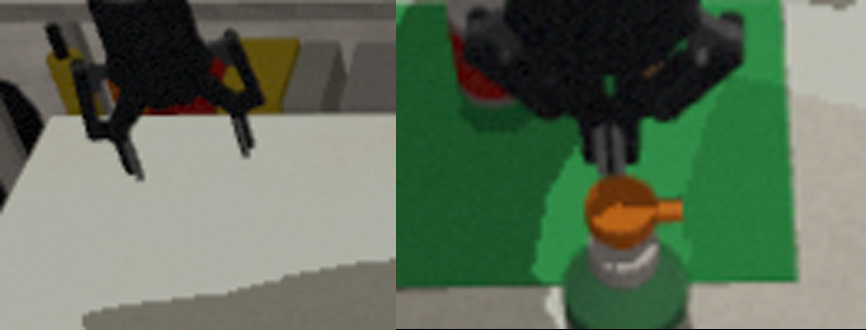

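Emit:
{"api": "jog_arm", "payload": {"steps": [[[0,0,0],[0.002,-0.0036,0],0],[[0,0,0],[0.002,-0.0036,0.001],0],[[0,0,0],[0.002,-0.0036,0.003],0],[[0,0,0],[0.002,-0.0036,0.005],0],[[0,0,0],[0.002,-0.0036,0.007],0],[[0,0,0],[0.002,-0.0036,0.009],0],[[0,0,0],[0.002,-0.0036,0.01],0],[[0,0,0],[0.002,-0.0036,0.01],0]]}}

```text
time_s: 3.83
eef_pos: [673.0, -102.5, 161.8]
tool_rot: [-3.141, 0.048, 0.001]
contact_force: [-0.1, 0.2, -0.8]
width: 0.1
grasp_force: 0.0
```

Emit:
{"api": "jog_arm", "payload": {"steps": [[[0,0,0],[0,0,0.001],0],[[0,0,0],[0,0,0.002],0],[[0,0,0],[0,0,0.003],0],[[0,0,0],[0,0,0.004],0],[[0,0,0],[0,0,0.005],0],[[0,0,0],[0,0,0.006],0],[[0,0,0],[0,0,0.006],0],[[0,0,0],[0,0,0.006],0]]}}

```text
time_s: 4.5
eef_pos: [673.1, -102.4, 156.0]
tool_rot: [-3.141, 0.047, 0.0]
contact_force: [0.2, -0.9, -0.1]
width: -0.1
grasp_force: 0.0
```

Run:
```python
from h import *
s=cam("scene")
path()
print([cv2.boundingRect(k) for k in blobs(s,(5,150,100),(18,255,255),(240,190,300,240),10)])
cv2.imwrite("pics/n3.png",cv2.resize(s["frame"][170:240,220:320,::-1],None,fx=6,fy=6,interpolation=cv2.INTER_CUBIC))
```

```text
t 4.55 tcp [ 673.2 -102.4  156.1] F [-0.5  0.2 -0. ] w 0.2 g 0.0 q [-0.27  0.55  0.32  1.34  0.    2.9 ]
[(261, 210, 20, 13)]
```

View pics/n3.png

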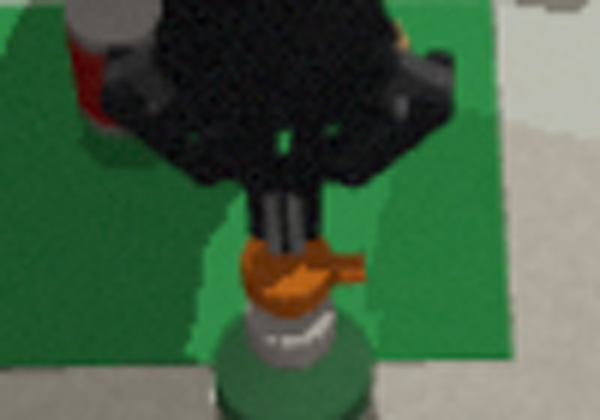

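Emit:
{"api": "jog_arm", "payload": {"steps": [[[0,0,0],[0,0,0.001],0],[[0,0,0],[0,0,0.002],0],[[0,0,0],[0,0,0.003],0],[[0,0,0],[0,0,0.004],0],[[0,0,0],[0,0,0.005],0],[[0,0,0],[0,0,0.006],0],[[0,0,0],[0,0,0.006],0],[[0,0,0],[0,0,0.006],0]]}}

```text
time_s: 5.22
eef_pos: [673.1, -102.5, 150.0]
tool_rot: [-3.141, 0.047, 0.0]
contact_force: [0.2, -0.3, -0.4]
width: 0.0
grasp_force: 0.0
```

Emit:
{"api": "jog_arm", "payload": {"steps": [[[0,0,0],[0,0,0.001],0],[[0,0,0],[0,0,0.002],0],[[0,0,0],[0,0,0.003],0],[[0,0,0],[0,0,0.004],0],[[0,0,0],[0,0,0.005],0],[[0,0,0],[0,0,0.006],0],[[0,0,0],[0,0,0.006],0],[[0,0,0],[0,0,0.006],0]]}}

```text
time_s: 5.88
eef_pos: [673.1, -102.5, 144.1]
tool_rot: [3.141, -0.047, 0.0]
contact_force: [-1.1, -1.0, 1.5]
width: -0.0
grasp_force: 0.9
```

Run:
```python
from h import *
s=cam("scene")
path()
print([cv2.boundingRect(k) for k in blobs(s,(5,150,100),(18,255,255),(240,190,300,240),10)])
cv2.imwrite("pics/n4.png",cv2.resize(s["frame"][170:240,220:320,::-1],None,fx=6,fy=6,interpolation=cv2.INTER_CUBIC))
```

```text
t 5.93 tcp [ 673.2 -102.4  144.2] F [0.  0.3 1.8] w 0.2 g 0.9 q [-0.27  0.55  0.29  1.31  0.    2.9 ]
[(261, 211, 20, 12)]
```

View pics/n4.png

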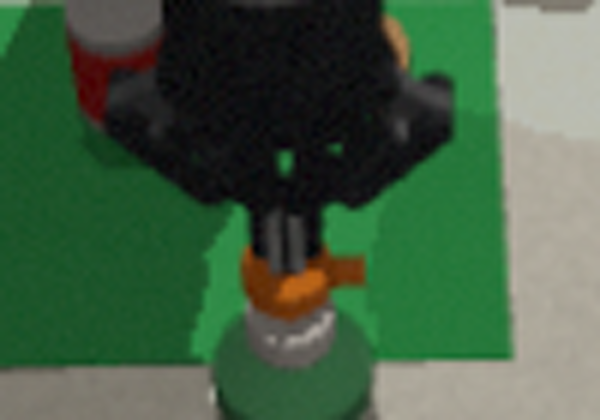

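Emit:
{"api": "jog_arm", "payload": {"steps": [[[0,0,0],[0,0,0.003],0],[[0,0,0],[0,0,0.006],0],[[0,0,0],[0,0,0.009],0],[[0,0,0],[0,0,0.011],0],[[0,0,0],[0,0,0.012],0],[[0,0,0],[0,0,0.0125],0],[[0,0,0],[0,0,0.0125],0],[[0,0,0],[0,0,0.0125],0]]}}

```text
time_s: 6.6
eef_pos: [673.5, -102.6, 133.5]
tool_rot: [3.141, -0.047, 0.004]
contact_force: [-6.7, 1.8, 23.6]
width: -0.1
grasp_force: 11.9
```

Emit:
{"api": "jog_arm", "payload": {"steps": [[[0,0,0],[0,0,-0.005],0],[[0,0,0],[0,0,-0.015],0],[[0,0,0],[0,0,-0.03],0],[[0,0,0],[0,0,-0.06],0],[[0,0,0],[0,0,-0.08],0],[[0,0,0],[0,0,-0.08],0],[[0,0,0],[0,0,-0.08],0],[[0,0,0],[0,0,-0.08],0]]}}

```text
time_s: 7.27
eef_pos: [672.9, -102.4, 210.4]
tool_rot: [-3.141, 0.047, 0.002]
contact_force: [-0.4, -0.4, -0.5]
width: 0.1
grasp_force: 0.0
```

Run:
```python
from h import *
D=down(np.pi-.037);m=down(np.pi/2-.03)
path((580,-180,190,m),(437.5,-193,130,D),(437.5,-193,25,D))
```

```text
t 7.27 tcp [ 672.9 -102.4  210.4] F [-0.4 -0.4 -0.5] w 0.1 g 0.0 q [-0.27  0.55  0.46  1.49 -0.    2.9 ]
 turn [-0.001  0.001 -1.571]  shift [-0.0905  0.0804  0.0205]  dist 123
 turn [ 0.     0.    -1.564]  shift [-0.0173 -0.142   0.06  ]  dist 155
 turn [0. 0. 0.]  shift [0.    0.    0.105]  dist 105
```

Run:
```python
from h import *
y=lambda k:down(-.03+k*(np.pi-.007)/4)
path((620,-130,190,y(1)),(560,-160,190,y(2)),(500,-180,180,y(3)),(437.5,-193,140,y(4)))
```

```text
t 7.27 tcp [ 672.9 -102.4  210.4] F [-0.4 -0.4 -0.5] w 0.1 g 0.0 q [-0.27  0.55  0.46  1.49 -0.    2.9 ]
 turn [-0.001  0.001 -0.784]  shift [-0.052   0.0292  0.0205]  dist 63
 turn [ 0.     0.    -0.784]  shift [-0.0643 -0.0192  0.    ]  dist 67
 turn [ 0.     0.    -0.784]  shift [-0.022  -0.0593  0.01  ]  dist 64
 turn [ 0.     0.    -0.784]  shift [ 0.0331 -0.0546  0.04  ]  dist 75
```

Emit:
{"api": "jog_arm", "payload": {"steps": [[[0,0,-0.784],[-0.052,0.029,0.02],1],[[0,0,-0.784],[-0.052,0.029,0.02],1],[[0,0,-0.784],[-0.052,0.029,0.02],1],[[0,0,-0.784],[-0.052,0.029,0.02],1],[[0,0,-0.784],[-0.052,0.029,0.02],1],[[0,0,-0.784],[-0.052,0.029,0.02],1],[[0,0,-0.784],[-0.052,0.029,0.02],1],[[0,0,-0.784],[-0.052,0.029,0.02],1]]}}

```text
time_s: 7.93
eef_pos: [619.6, -129.7, 190.3]
tool_rot: [-2.919, -1.158, 0.002]
contact_force: [-0.1, -0.1, 0.6]
width: 85.3
grasp_force: 0.0
```

Emit:
{"api": "jog_arm", "payload": {"steps": [[[0,0,-0.784],[-0.064,-0.019,0],1],[[0,0,-0.784],[-0.064,-0.019,0],1],[[0,0,-0.784],[-0.064,-0.019,0],1],[[0,0,-0.784],[-0.064,-0.019,0],1],[[0,0,-0.784],[-0.064,-0.019,0],1],[[0,0,-0.784],[-0.064,-0.019,0],1],[[0,0,-0.784],[-0.064,-0.019,0],1],[[0,0,-0.784],[-0.064,-0.019,0],1]]}}

```text
time_s: 8.6
eef_pos: [560.2, -159.7, 190.7]
tool_rot: [-2.257, -2.183, 0.001]
contact_force: [-0.5, 0.1, 0.2]
width: 85.2
grasp_force: 0.0
```

Emit:
{"api": "jog_arm", "payload": {"steps": [[[0,0,-0.784],[-0.022,-0.059,0.01],1],[[0,0,-0.784],[-0.022,-0.059,0.01],1],[[0,0,-0.784],[-0.022,-0.059,0.01],1],[[0,0,-0.784],[-0.022,-0.059,0.01],1],[[0,0,-0.784],[-0.022,-0.059,0.01],1],[[0,0,-0.784],[-0.022,-0.059,0.01],1],[[0,0,-0.784],[-0.022,-0.059,0.01],1],[[0,0,-0.784],[-0.022,-0.059,0.01],1]]}}

```text
time_s: 9.27
eef_pos: [500.7, -179.7, 181.1]
tool_rot: [-1.254, -2.88, -0.0]
contact_force: [-0.3, 0.5, 0.7]
width: 85.3
grasp_force: 0.0
```

Emit:
{"api": "jog_arm", "payload": {"steps": [[[0,0,-0.784],[0.033,-0.055,0.01],1],[[0,0,-0.784],[0.033,-0.055,0.01],1],[[0,0,-0.784],[0.033,-0.055,0.01],1],[[0,0,-0.784],[0.033,-0.055,0.01],1],[[0,0,-0.784],[0.033,-0.055,0.01],1],[[0,0,-0.784],[0.033,-0.055,0.01],1],[[0,0,-0.784],[0.033,-0.055,0.01],1],[[0,0,-0.784],[0.033,-0.055,0.01],1]]}}

```text
time_s: 9.93
eef_pos: [438.0, -193.1, 171.3]
tool_rot: [-0.06, -3.141, -0.0]
contact_force: [-0.3, -0.1, 0.0]
width: 85.3
grasp_force: 0.0
```

Run:
```python
from h import *
s=cam("scene");D=down(np.pi-.037)
path((437.5,-193,90,D),(437.5,-193,8,D))
# items by cluster colour in scene view
for nm,lo,hi in(("orange",(5,150,90),(16,255,255)),("red",(170,150,60),(180,255,255)),("red0",(0,150,60),(4,255,255))):
    print(nm,[(cv2.boundingRect(k)) for k in blobs(s,lo,hi,(170,150,330,250),15)])
cv2.imwrite("pics/s5.png",cv2.resize(s["frame"][100:250,160:330,::-1],None,fx=4,fy=4,interpolation=cv2.INTER_CUBIC))
```

```text
t 9.98 tcp [ 438.1 -193.1  171.3] F [-0.  -0.5 -0.3] w 85.6 g 0.0 q [-0.59  0.19 -0.2   1.18  0.   -0.55]
 turn [ 0.    -0.    -0.003]  shift [0.0005 0.0001 0.0813]  dist 81
 turn [0. 0. 0.]  shift [0.    0.    0.082]  dist 82
orange [(261, 208, 20, 15), (199, 179, 9, 12)]
red []
red0 [(232, 175, 17, 16)]
```

View pics/s5.png

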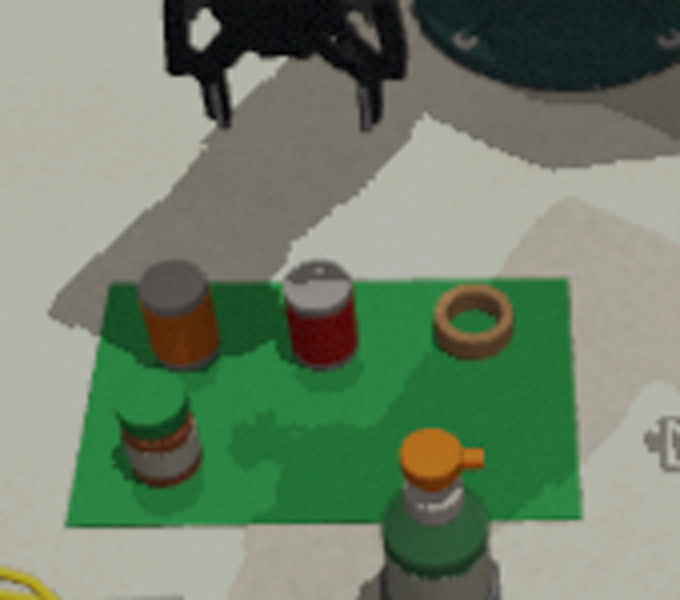

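Emit:
{"api": "jog_arm", "payload": {"steps": [[[0,0,0],[0,0,0.04],1],[[0,0,0],[0,0,0.08],1],[[0,0,0],[0,0,0.12],1],[[0,0,0],[0,0,0.14],1],[[0,0,0],[0,0,0.16],1],[[0,0,0],[0,0,0.175],1],[[0,0,0],[0,0,0.175],1],[[0,0,0],[0,0,0.175],1]]}}

```text
time_s: 10.65
eef_pos: [437.8, -193.0, -3.6]
tool_rot: [-0.06, -3.14, -0.001]
contact_force: [-0.3, -0.2, 0.8]
width: 85.8
grasp_force: 0.0
```

Emit:
{"api": "jog_arm", "payload": {"steps": [[[0,0,0],[0,0,0],0],[[0,0,0],[0,0,0],0],[[0,0,0],[0,0,0],0],[[0,0,0],[0,0,0],0],[[0,0,0],[0,0,0],0],[[0,0,0],[0,0,0],0],[[0,0,0],[0,0,0],0],[[0,0,0],[0,0,0],0]], "force": 40}}

```text
time_s: 11.32
eef_pos: [438.8, -193.6, -2.4]
tool_rot: [0.057, 3.139, -0.001]
contact_force: [-1.4, 2.0, 8.8]
width: 49.3
grasp_force: 39.8
```

Run:
```python
from h import *
D=down(np.pi-.037)
path((438,-193,140,D),(440,60,140,D),(470,259,140,D),(466,259.5,-2,D))
```

```text
t 11.32 tcp [ 438.8 -193.6   -2.4] F [-1.4  2.   8.8] w 49.3 g 39.8 q [-0.59  0.34 -0.52  0.71  0.   -0.55]
 turn [-0.001  0.002  0.001]  shift [ 0.0006  0.0005 -0.1424]  dist 142
 turn [0. 0. 0.]  shift [0.0074 0.2529 0.    ]  dist 253
 turn [0. 0. 0.]  shift [-0.0226  0.2     0.    ]  dist 201
 turn [0. 0. 0.]  shift [0.004  0.0004 0.142 ]  dist 142
```

Emit:
{"api": "jog_arm", "payload": {"steps": [[[0,0,0],[0,0,-0.01],0],[[0,0,0],[0,0,-0.04],0],[[0,0,0],[0,0,-0.08],0],[[0,0,0],[0,0,-0.12],0],[[0,0,0],[0,0,-0.155],0],[[0,0,0],[0,0,-0.165],0],[[0,0,0],[0,0,-0.165],0],[[0,0,0],[0,0,-0.165],0]]}}

```text
time_s: 11.98
eef_pos: [438.3, -193.3, 161.6]
tool_rot: [0.057, 3.14, -0.001]
contact_force: [0.6, 0.9, -1.9]
width: 49.4
grasp_force: 42.3
```

Emit:
{"api": "jog_arm", "payload": {"steps": [[[0,0,0],[0.0,0.025,0],0],[[0,0,0],[0,0.06,0],0],[[0,0,0],[0,0.1,0],0],[[0,0,0],[0.003,0.14,0],0],[[0,0,0],[0.006,0.18,0],0],[[0,0,0],[0.007,0.215,0],0],[[0,0,0],[0.007,0.24,0],0],[[0,0,0],[0.007,0.253,0],0]]}}

```text
time_s: 12.65
eef_pos: [438.8, 62.5, 160.0]
tool_rot: [-0.053, -3.138, -0.001]
contact_force: [-0.4, -0.1, -1.2]
width: 49.0
grasp_force: 42.4
```

Emit:
{"api": "jog_arm", "payload": {"steps": [[[0,0,0],[-0.002,0.025,0],0],[[0,0,0],[-0.006,0.06,0],0],[[0,0,0],[-0.011,0.1,0],0],[[0,0,0],[-0.016,0.14,0],0],[[0,0,0],[-0.02,0.17,0],0],[[0,0,0],[-0.022,0.19,0],0],[[0,0,0],[-0.022,0.2,0],0],[[0,0,0],[-0.022,0.2,0],0]]}}

```text
time_s: 13.32
eef_pos: [468.6, 260.1, 159.8]
tool_rot: [-0.053, -3.139, 0.001]
contact_force: [-0.4, -0.3, -2.4]
width: 49.0
grasp_force: 42.4
```

Run:
```python
from h import *
D=down(np.pi-.037)
path((466,260,160,D),(466,260,1,D))
s=cam("scene");cv2.imwrite("pics/s6.png",s["frame"][:,:,::-1])
```

```text
t 13.32 tcp [468.6 260.1 159.8] F [-0.4 -0.3 -2.4] w 49.0 g 42.4 q [ 0.35  0.3  -0.09  1.19  0.    0.39]
 turn [-0.001 -0.003  0.003]  shift [ 0.0025 -0.0002 -0.0002]  dist 3
 turn [0. 0. 0.]  shift [0.    0.    0.159]  dist 159
```

View pics/s6.png

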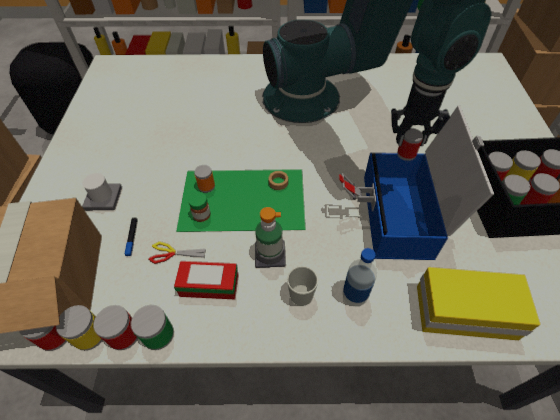

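Emit:
{"api": "jog_arm", "payload": {"steps": [[[0,0,0],[0.002,0,0.025],0],[[0,0,0],[0.002,0,0.06],0],[[0,0,0],[0.002,0,0.095],0],[[0,0,0],[0.002,0,0.125],0],[[0,0,0],[0.002,0,0.145],0],[[0,0,0],[0.002,0,0.155],0],[[0,0,0],[0.002,0,0.159],0],[[0,0,0],[0.002,0,0.159],0]]}}

```text
time_s: 14.03
eef_pos: [466.7, 257.6, 1.9]
tool_rot: [-0.058, -3.139, 0.001]
contact_force: [-0.8, -0.1, -1.2]
width: 49.2
grasp_force: 42.4
```

Emit:
{"api": "jog_arm", "payload": {"steps": [[[0,0,0],[0,0,0],0.8],[[0,0,0],[0,0,0],0.8],[[0,0,0],[0,0,0],0.8],[[0,0,0],[0,0,0],0.8],[[0,0,0],[0,0,-0.03],0.8],[[0,0,0],[0,0,-0.07],0.8],[[0,0,0],[0,0,-0.11],0.8],[[0,0,0],[0,0,-0.15],0.8]]}}

```text
time_s: 14.7
eef_pos: [467.3, 258.8, 155.7]
tool_rot: [0.056, 3.14, 0.001]
contact_force: [1.7, 0.3, 0.9]
width: 68.2
grasp_force: 0.0
```

```bash
cat >> h.py <<'E'
def items(c,c2=None):
    """tops of mat items in the top view, from the full circle of cap/label"""
E
python3 - <<'E'
from h import *
D=down(np.pi-.037)
path((440,50,150,D),(440,-200,120,D),(437.5,-297,110,D),(437.5,-297,-4,D))
t=cam("top");s=cam("scene")
# tin tops: grey on green in the mat region
for n,c,roi in(("top",t,(240,215,395,320)),("scene",s,(170,150,310,240))):
    h=cv2.cvtColor(c["frame"],cv2.COLOR_RGB2HSV);x0,y0,x1,y1=roi
    m=cv2.inRange(h[y0:y1,x0:x1],(50,110,40),(80,255,255))
    m=cv2.bitwise_not(m);k=cv2.findContours(m,cv2.RETR_LIST,cv2.CHAIN_APPROX_NONE)[0]
    print(n,[(x+x0,y+y0,w,hh) for x,y,w,hh in map(cv2.boundingRect,k) if 8<w<60 and 8<hh<60])
    for nm,z in(("tin2",73),("jar2",77)):
        P=dict(tin2=(438,-297.5),jar2=(542,-298.5))[nm];print(nm,"expect top",proj(c,(*P,z)).round(1))
    c0=cv2.imread(f"pics/{n}0.png")[:,:,::-1]
    d=cv2.absdiff(c0,c["frame"]).max(2)[y0:y1,x0:x1]>60;print("changed cols/rows",[ (np.where(d)[1].min()+x0,np.where(d)[1].max()+x0,np.where(d)[0].min()+y0,np.where(d)[0].max()+y0)] if d.any() else None)
E
```

```text
t 14.7 tcp [467.3 258.8 155.7] F [1.7 0.3 0.9] w 68.2 g 0.0 q [ 0.35  0.29 -0.11  1.17 -0.    0.39]
 turn [0.001 0.002 0.001]  shift [ 0.0198 -0.2096  0.0055]  dist 211
 turn [0. 0. 0.]  shift [-0.0092 -0.2498  0.03  ]  dist 252
 turn [0. 0. 0.]  shift [-0.0011 -0.097   0.01  ]  dist 98
 turn [0. 0. 0.]  shift [0.    0.    0.114]  dist 114
top [(264, 282, 18, 19), (260, 278, 26, 27), (353, 274, 27, 24), (352, 231, 18, 22)]
tin2 expect top [368.1 284.1]
jar2 expect top [367.8 238.5]
changed cols/rows [(np.int64(310), np.int64(333), np.int64(274), np.int64(297))]
scene [(260, 207, 21, 25), (191, 203, 19, 19)]
tin2 expect top [203.  170.9]
jar2 expect top [197.7 198. ]
changed cols/rows [(np.int64(229), np.int64(299), np.int64(150), np.int64(192))]
```

Emit:
{"api": "jog_arm", "payload": {"steps": [[[0,0,0],[0.002,-0.02,0],0.8],[[0,0,0],[0.005,-0.05,0],0.8],[[0,0,0],[0.01,-0.09,0],0.8],[[0,0,0],[0.014,-0.13,0],0.8],[[0,0,0],[0.018,-0.17,0],1],[[0,0,0],[0.02,-0.21,0.005],1],[[0,0,0],[0.02,-0.25,0.005],1],[[0,0,0],[0.02,-0.29,0.005],1]]}}

```text
time_s: 15.47
eef_pos: [436.5, -32.0, 148.4]
tool_rot: [0.056, 3.139, -0.001]
contact_force: [0.6, 0.5, 1.0]
width: 85.3
grasp_force: 0.0
```

Emit:
{"api": "jog_arm", "payload": {"steps": [[[0,0,0],[0,-0.04,0],1],[[0,0,0],[-0.002,-0.08,0.01],1],[[0,0,0],[-0.005,-0.12,0.02],1],[[0,0,0],[-0.008,-0.16,0.03],1],[[0,0,0],[-0.01,-0.2,0.04],1],[[0,0,0],[-0.01,-0.23,0.04],1],[[0,0,0],[-0.01,-0.255,0.04],1],[[0,0,0],[-0.01,-0.267,0.04],1]]}}

```text
time_s: 16.13
eef_pos: [437.3, -300.5, 108.0]
tool_rot: [0.06, 3.14, -0.002]
contact_force: [0.1, 1.2, 0.4]
width: 85.4
grasp_force: 0.0
```

Run:
```python
from h import *
D=down(np.pi-.037)
path((438,-297,110,D),(438,-297,-4,D))
```

```text
t 16.13 tcp [ 437.3 -300.5  108. ] F [0.1 1.2 0.4] w 85.4 g 0.0 q [-0.76  0.31 -0.21  1.05 -0.   -0.72]
 turn [-0.001  0.001 -0.001]  shift [-0.0006  0.0036 -0.002 ]  dist 4
 turn [0. 0. 0.]  shift [0.    0.    0.114]  dist 114
```

Emit:
{"api": "jog_arm", "payload": {"steps": [[[0,0,0],[0,0.002,0.01],1],[[0,0,0],[0,0.002,0.04],1],[[0,0,0],[0,0.002,0.07],1],[[0,0,0],[0,0.002,0.09],1],[[0,0,0],[0,0.002,0.105],1],[[0,0,0],[0,0.002,0.113],1],[[0,0,0],[0,0.002,0.113],1],[[0,0,0],[0,0.002,0.113],1]]}}

```text
time_s: 16.8
eef_pos: [437.8, -295.3, -4.7]
tool_rot: [0.056, 3.141, -0.001]
contact_force: [-0.9, 0.1, 0.8]
width: 85.2
grasp_force: 0.0
```

Emit:
{"api": "jog_arm", "payload": {"steps": [[[0,0,0],[0,0,0],0],[[0,0,0],[0,0,0],0],[[0,0,0],[0,0,0],0],[[0,0,0],[0,0,0],0],[[0,0,0],[0,0,0],0],[[0,0,0],[0,0,0],0],[[0,0,0],[0,0,0],0],[[0,0,0],[0,0,0],0]]}}

```text
time_s: 17.47
eef_pos: [438.1, -296.0, -4.4]
tool_rot: [0.056, 3.14, -0.002]
contact_force: [-1.0, -0.3, 9.5]
width: 49.3
grasp_force: 39.8
```

Run:
```python
from h import *
D=down(np.pi-.037)
path((438,-297,160,D),(440,-30,160,D),(450,150,180,D),(548,257,180,D),(548,257,1,D))
```

```text
t 17.47 tcp [ 438.1 -296.    -4.4] F [-1.  -0.3  9.5] w 49.3 g 39.8 q [-0.75  0.41 -0.41  0.76 -0.   -0.71]
 turn [-0.001  0.001  0.001]  shift [-0.0001 -0.0013 -0.1644]  dist 164
 turn [0. 0. 0.]  shift [0.0079 0.2669 0.    ]  dist 267
 turn [0. 0. 0.]  shift [-0.0033  0.1802 -0.02  ]  dist 181
 turn [0. 0. 0.]  shift [-0.094   0.1106  0.    ]  dist 145
 turn [0. 0. 0.]  shift [0.    0.    0.179]  dist 179
```

Emit:
{"api": "jog_arm", "payload": {"steps": [[[0,0,0],[0,0,-0.01],0],[[0,0,0],[0,0,-0.04],0],[[0,0,0],[0,0,-0.08],0],[[0,0,0],[0,0.0,-0.12],0],[[0,0,0],[0,0.01,-0.15],0],[[0,0,0],[0,0.03,-0.165],0],[[0,0,0],[0,0.07,-0.165],0],[[0,0,0],[0,0.11,-0.165],0]]}}

```text
time_s: 18.13
eef_pos: [441.8, -185.1, 160.7]
tool_rot: [0.06, 3.139, -0.002]
contact_force: [1.3, 1.0, -2.5]
width: 49.3
grasp_force: 42.3
```

Emit:
{"api": "jog_arm", "payload": {"steps": [[[0,0,0],[0.002,0.04,0],0],[[0,0,0],[0.003,0.08,0],0],[[0,0,0],[0.004,0.12,-0.01],0],[[0,0,0],[0.004,0.16,-0.02],0],[[0,0,0],[0.004,0.2,-0.02],0],[[0,0,0],[0.004,0.24,-0.02],0],[[0,0,0],[0.004,0.28,-0.02],0],[[0,0,0],[0.004,0.31,-0.02],0]]}}

```text
time_s: 18.8
eef_pos: [448.1, 127.3, 180.0]
tool_rot: [0.055, 3.14, 0.001]
contact_force: [0.7, -1.1, -1.5]
width: 48.9
grasp_force: 42.4
```

Run:
```python
from h import *
D=down(np.pi-.037)
path((548,257,180,D),(548,257,-1,D))
```

```text
t 18.8 tcp [448.1 127.3 180. ] F [ 0.7 -1.1 -1.5] w 48.9 g 42.4 q [ 0.1   0.17 -0.21  1.19  0.    0.14]
 turn [0.001 0.001 0.002]  shift [-0.0954  0.1331  0.0002]  dist 164
 turn [0. 0. 0.]  shift [0.    0.    0.181]  dist 181
```

Emit:
{"api": "jog_arm", "payload": {"steps": [[[0,0,0],[-0.01,0.02,0],0],[[0,0,0],[-0.03,0.05,0],0],[[0,0,0],[-0.055,0.08,0],0],[[0,0,0],[-0.075,0.11,0],0],[[0,0,0],[-0.09,0.125,0],0],[[0,0,0],[-0.095,0.134,0],0],[[0,0,0],[-0.095,0.134,0],0],[[0,0,0],[-0.095,0.134,0],0]]}}

```text
time_s: 19.47
eef_pos: [547.7, 254.7, 179.5]
tool_rot: [-0.056, -3.14, 0.001]
contact_force: [-0.7, -1.5, -1.9]
width: 49.0
grasp_force: 42.4
```

Emit:
{"api": "jog_arm", "payload": {"steps": [[[0,0,0],[0,0,0.02],0],[[0,0,0],[0,0,0.055],0],[[0,0,0],[0,0,0.09],0],[[0,0,0],[0,0,0.125],0],[[0,0,0],[0,0,0.155],0],[[0,0,0],[0,0,0.17],0],[[0,0,0],[0,0,0.18],0],[[0,0,0],[0,0,0.181],0]]}}

```text
time_s: 20.13
eef_pos: [547.2, 253.9, -2.0]
tool_rot: [-0.058, -3.14, 0.001]
contact_force: [-0.6, -0.2, -1.6]
width: 49.2
grasp_force: 42.9
```

Emit:
{"api": "jog_arm", "payload": {"steps": [[[0,0,0],[0,0,0],0.8],[[0,0,0],[0,0,0],0.8],[[0,0,0],[0,0,0],0.8],[[0,0,0],[0,0,0],0.8],[[0,0,0],[0,0,-0.03],0.8],[[0,0,0],[0,0,-0.07],0.8],[[0,0,0],[0,0,-0.11],0.8],[[0,0,0],[0,0,-0.15],0.8]]}}

```text
time_s: 20.8
eef_pos: [548.2, 254.8, 152.3]
tool_rot: [0.056, 3.139, 0.001]
contact_force: [1.9, -0.1, 1.0]
width: 68.5
grasp_force: 0.0
```

Emit:
{"api": "jog_arm", "payload": {"steps": [[[0,0,0],[0,0,-0.02],0.8],[[0,0,0],[0.02,-0.025,-0.03],0.8],[[0,0,0],[0.05,-0.055,-0.03],0.8],[[0,0,0],[0.08,-0.085,-0.03],0.8],[[0,0,0],[0.1,-0.12,-0.03],1],[[0,0,0],[0.11,-0.16,-0.03],1],[[0,0,0],[0.11,-0.2,-0.03],1],[[0,0,0],[0.11,-0.24,-0.03],1]]}}

```text
time_s: 21.47
eef_pos: [429.0, 17.6, 180.5]
tool_rot: [0.055, 3.138, -0.001]
contact_force: [1.9, -0.0, 0.1]
width: 85.4
grasp_force: 0.0
```

Run:
```python
from h import *
D=down(np.pi-.037)
path((500,-200,150,D),(542,-298,110,D),(542,-298,-2,D))
t=cam("top");s=cam("scene")
for n,c,roi in(("top",t,(335,210,395,320)),("scene",s,(180,160,225,230))):
    x0,y0,x1,y1=roi;c0=cv2.imread(f"pics/{n}0.png")[:,:,::-1]
    d=cv2.absdiff(c0,c["frame"]).max(2)[y0:y1,x0:x1]>60;w=np.where(d)
    print(n,(w[1].min()+x0,w[1].max()+x0,w[0].min()+y0,w[0].max()+y0) if d.any() else None)
h=t["frame"]
cv2.imwrite("pics/s7.png",np.hstack([cv2.resize(t["frame"][140:310,20:230,::-1],None,fx=1.9,fy=1.9),cv2.resize(s["frame"][140:270,315:465,::-1],(373,323))]))
```

```text
t 21.47 tcp [429.   17.6 180.5] F [ 1.9 -0.   0.1] w 85.4 g 0.0 q [-0.15  0.1  -0.29  1.18 -0.   -0.11]
 turn [-0.     0.004  0.002]  shift [-0.0785 -0.215   0.0309]  dist 231
 turn [0. 0. 0.]  shift [-0.0456 -0.0964  0.04  ]  dist 114
 turn [0. 0. 0.]  shift [0.    0.    0.112]  dist 112
top (np.int64(353), np.int64(378), np.int64(275), np.int64(299))
scene (np.int64(194), np.int64(214), np.int64(166), np.int64(192))
```

Emit:
{"api": "jog_arm", "payload": {"steps": [[[0,0,0],[-0.015,-0.035,0],1],[[0,0,0],[-0.028,-0.075,0],1],[[0,0,0],[-0.042,-0.115,0.005],1],[[0,0,0],[-0.056,-0.152,0.015],1],[[0,0,0],[-0.07,-0.19,0.025],1],[[0,0,0],[-0.083,-0.225,0.035],1],[[0,0,0],[-0.096,-0.255,0.045],1],[[0,0,0],[-0.11,-0.28,0.06],1]]}}

```text
time_s: 22.23
eef_pos: [530.7, -267.4, 120.2]
tool_rot: [0.058, 3.138, -0.003]
contact_force: [0.8, 0.3, 0.2]
width: 85.3
grasp_force: 0.0
```

Run:
```python
from h import *
D=down(np.pi-.037)
path((542,-298,110,D),(542,-298,-2,D))
```

```text
t 22.23 tcp [ 530.7 -267.4  120.2] F [0.8 0.3 0.2] w 85.3 g 0.0 q [-0.6   0.41 -0.03  1.13 -0.   -0.57]
 turn [-0.002  0.003 -0.   ]  shift [-0.0124 -0.0301  0.0103]  dist 34
 turn [0. 0. 0.]  shift [0.    0.    0.112]  dist 112
```

View pics/s7.png

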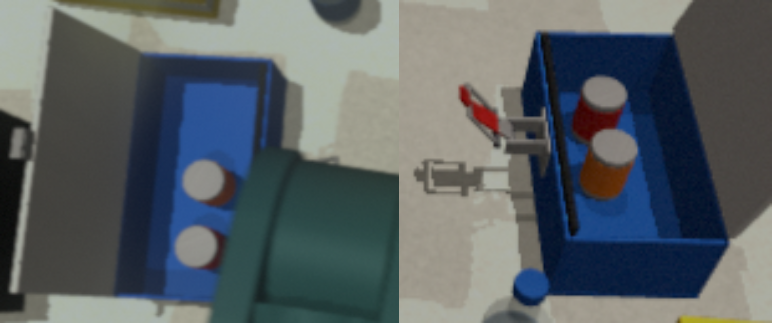

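Emit:
{"api": "jog_arm", "payload": {"steps": [[[0,0,0],[-0.006,-0.015,0],1],[[0,0,0],[-0.012,-0.028,0.005],1],[[0,0,0],[-0.012,-0.029,0.02],1],[[0,0,0],[-0.012,-0.029,0.05],1],[[0,0,0],[-0.012,-0.029,0.08],1],[[0,0,0],[-0.012,-0.029,0.105],1],[[0,0,0],[-0.012,-0.029,0.121],1],[[0,0,0],[-0.012,-0.029,0.121],1]]}}

```text
time_s: 22.9
eef_pos: [539.6, -292.7, -4.4]
tool_rot: [-0.055, -3.139, -0.003]
contact_force: [0.7, 0.4, -1.2]
width: 85.3
grasp_force: 0.0
```

Emit:
{"api": "jog_arm", "payload": {"steps": [[[0,0,0],[0,0,0],0],[[0,0,0],[0,0,0],0],[[0,0,0],[0,0,0],0],[[0,0,0],[0,0,0],0],[[0,0,0],[0,0,0],0],[[0,0,0],[0,0,0],0],[[0,0,0],[0,0,0],0],[[0,0,0],[0,0,0],0]]}}

```text
time_s: 23.57
eef_pos: [541.9, -295.0, -0.2]
tool_rot: [0.056, 3.138, -0.004]
contact_force: [-1.1, -1.8, 9.9]
width: 49.2
grasp_force: 39.9
```

Run:
```python
from h import *
D=down(np.pi-.037)
path((542,-298,190,D),(480,0,190,D),(560,170,190,D),(629,254,190,D))
```

```text
t 23.57 tcp [ 541.9 -295.    -0.2] F [-1.1 -1.8  9.9] w 49.2 g 39.9 q [-0.63  0.53 -0.17  0.87 -0.   -0.59]
 turn [-0.002  0.003  0.001]  shift [-0.0008 -0.0034 -0.1902]  dist 190
 turn [0. 0. 0.]  shift [0.073  0.2955 0.    ]  dist 304
 turn [0. 0. 0.]  shift [-0.0737  0.1728  0.    ]  dist 188
 turn [0. 0. 0.]  shift [-0.0658  0.0865  0.    ]  dist 109
```

Emit:
{"api": "jog_arm", "payload": {"steps": [[[0,0,0],[0,0,-0.01],0],[[0,0,0],[0,0,-0.04],0],[[0,0,0],[0,0,-0.08],0],[[0,0,0],[0,0,-0.12],0],[[0,0,0],[0,0,-0.155],0],[[0,0,0],[0,0,-0.18],0],[[0,0,0],[0,0,-0.192],0],[[0,0,0],[0,0,-0.192],0]]}}

```text
time_s: 24.23
eef_pos: [541.6, -294.5, 193.7]
tool_rot: [0.056, 3.137, -0.005]
contact_force: [0.3, -0.1, -3.2]
width: 48.9
grasp_force: 42.4
```

Emit:
{"api": "jog_arm", "payload": {"steps": [[[0,0,0],[0.005,0.02,0],0],[[0,0,0],[0.013,0.055,0],0],[[0,0,0],[0.023,0.095,0],0],[[0,0,0],[0.033,0.135,0],0],[[0,0,0],[0.043,0.175,0],0],[[0,0,0],[0.053,0.215,0],0],[[0,0,0],[0.063,0.255,0],0],[[0,0,0],[0.073,0.292,0],0]]}}

```text
time_s: 24.9
eef_pos: [476.6, 2.5, 189.1]
tool_rot: [-0.056, -3.14, -0.001]
contact_force: [0.3, 0.4, -2.4]
width: 48.9
grasp_force: 42.5
```

Emit:
{"api": "jog_arm", "payload": {"steps": [[[0,0,0],[-0.01,0.025,0],0],[[0,0,0],[-0.025,0.055,0],0],[[0,0,0],[-0.042,0.09,0],0],[[0,0,0],[-0.06,0.12,0],0],[[0,0,0],[-0.08,0.15,0],0],[[0,0,0],[-0.1,0.18,0],0],[[0,0,0],[-0.12,0.21,0],0],[[0,0,0],[-0.135,0.235,0],0]]}}

```text
time_s: 25.57
eef_pos: [621.9, 232.6, 188.5]
tool_rot: [-0.055, -3.14, 0.0]
contact_force: [-0.5, -1.1, -2.5]
width: 49.4
grasp_force: 42.7
```

Run:
```python
from h import *
D=down(np.pi-.037)
path((629,254,190,D),(629,254,2.5,D))
```

```text
t 25.57 tcp [621.9 232.6 188.5] F [-0.5 -1.1 -2.5] w 49.4 g 42.7 q [0.24 0.52 0.34 1.4  0.   0.27]
 turn [-0.    -0.001  0.002]  shift [-0.0063  0.0217 -0.0015]  dist 23
 turn [0. 0. 0.]  shift [0.     0.     0.1875]  dist 188
```

Emit:
{"api": "jog_arm", "payload": {"steps": [[[0,0,0],[-0.004,0.015,0],0],[[0,0,0],[-0.006,0.02,0],0],[[0,0,0],[-0.006,0.0215,0.01],0],[[0,0,0],[-0.006,0.0215,0.03],0],[[0,0,0],[-0.006,0.0215,0.06],0],[[0,0,0],[-0.006,0.0215,0.08],0],[[0,0,0],[-0.006,0.0215,0.09],0],[[0,0,0],[-0.006,0.0215,0.09],0]]}}

```text
time_s: 26.23
eef_pos: [626.6, 250.8, 97.4]
tool_rot: [-0.057, -3.137, 0.002]
contact_force: [-0.1, -1.1, -2.6]
width: 48.9
grasp_force: 42.7
```

Run:
```python
from h import *
D=down(np.pi-.037)
path((629,254,2.5,D))
```

```text
t 26.23 tcp [626.6 250.8  97.4] F [-0.1 -1.1 -2.6] w 48.9 g 42.7 q [ 0.26  0.56  0.18  1.19 -0.    0.3 ]
 turn [-0.001 -0.004  0.001]  shift [-0.0026  0.0034  0.0949]  dist 95
```

Emit:
{"api": "jog_arm", "payload": {"steps": [[[0,0,0],[-0.002,0.002,0.015],0],[[0,0,0],[-0.002,0.002,0.04],0],[[0,0,0],[-0.002,0.002,0.065],0],[[0,0,0],[-0.002,0.002,0.083],0],[[0,0,0],[-0.002,0.002,0.091],0],[[0,0,0],[-0.002,0.002,0.0945],0],[[0,0,0],[-0.002,0.002,0.095],0],[[0,0,0],[-0.002,0.002,0.095],0]]}}

```text
time_s: 26.9
eef_pos: [631.1, 253.8, 6.0]
tool_rot: [0.056, 3.139, 0.001]
contact_force: [0.5, -0.1, -2.5]
width: 49.2
grasp_force: 42.7
```

Emit:
{"api": "jog_arm", "payload": {"steps": [[[0,0,0],[0,0,0],0.8],[[0,0,0],[0,0,0],0.8],[[0,0,0],[0,0,0],0.8],[[0,0,0],[0,0,0],0.8],[[0,0,0],[0,0,-0.03],0.8],[[0,0,0],[0,0,-0.07],0.8],[[0,0,0],[0,0,-0.11],0.8],[[0,0,0],[0,0,-0.15],0.8]]}}

```text
time_s: 27.57
eef_pos: [629.8, 253.4, 156.6]
tool_rot: [-0.056, -3.141, 0.0]
contact_force: [0.4, 0.6, -0.3]
width: 68.0
grasp_force: 0.0
```

Emit:
{"api": "jog_arm", "payload": {"steps": [[[0,0,0],[0,0,-0.04],0.8],[[0,0,0],[0,0,-0.08],0.8],[[0,0,0],[0,0,-0.115],0],[[0,0,0],[0,0,-0.125],0],[[0,0,0],[0,0,-0.125],0],[[0,0,0],[0,0,-0.125],0],[[0,0,0],[0,0,-0.125],0],[[0,0,0],[0,0,-0.125],0]]}}

```text
time_s: 28.23
eef_pos: [629.9, 253.5, 278.2]
tool_rot: [-0.056, -3.139, 0.001]
contact_force: [0.3, 0.6, -0.0]
width: -0.3
grasp_force: 0.0
```

Run:
```python
from h import *
D=down(np.pi-.037)
path((500,408,275,D),(500,408,198,D),(500,300,198,D))
t=cam("top")
for n in(0,):
  # lid far edge corners check: bright edge
  pass
for a in(1.75,1.8,1.85):
  for yy in(-145,145):
    th=np.radians(90-2.1);ex=np.array([np.cos(th),np.sin(th),0]);ey=np.array([-np.sin(th),np.cos(th),0])
    P=np.array([547,257,115])+ex*(80-165*np.cos(a))+ey*yy+np.array([0,0,165*np.sin(a)])
    print(a,yy,P.round(),proj(t,P).round(1))
```

```text
t 28.23 tcp [629.9 253.5 278.2] F [ 0.3  0.6 -0. ] w -0.3 g 0.0 q [ 0.26  0.57  0.69  1.69 -0.    0.3 ]
 turn [-0.001 -0.002  0.001]  shift [0.1353 0.1498 0.0034]  dist 202
 turn [0. 0. 0.]  shift [0.    0.    0.077]  dist 77
 turn [0. 0. 0.]  shift [-0.004  -0.1079  0.    ]  dist 108
1.75 -145 [696. 361. 277.] [ 49.7 142.7]
1.75 145 [406. 372. 277.] [ 30.2 293.8]
1.8 -145 [696. 369. 276.] [ 45.9 142.7]
1.8 145 [406. 380. 276.] [ 26.2 293.6]
1.85 -145 [697. 377. 274.] [ 42.2 142.8]
1.85 145 [407. 388. 274.] [ 22.3 293.4]
```

Emit:
{"api": "jog_arm", "payload": {"steps": [[[0,0,0],[0.02,0.02,0],0],[[0,0,0],[0.045,0.05,0],0],[[0,0,0],[0.07,0.08,0],0],[[0,0,0],[0.095,0.105,0],0],[[0,0,0],[0.115,0.13,0],0],[[0,0,0],[0.13,0.145,0],0],[[0,0,0],[0.135,0.15,0],0],[[0,0,0],[0.135,0.15,0],0]]}}

```text
time_s: 28.95
eef_pos: [499.5, 409.3, 279.2]
tool_rot: [-0.053, -3.14, 0.001]
contact_force: [0.2, -0.1, -1.0]
width: -0.1
grasp_force: 0.0
```

Run:
```python
from h import *
D=down(np.pi-.037)
path((500,408,198,D),(500,300,198,D))
s=cam("scene")
print("jar top expect",proj(s,(629,253,79)),[(cv2.boundingRect(k),cv2.contourArea(k)) for k in blobs(s,(45,80,40),(85,255,255),(365,150,450,260),15)])
```

```text
t 28.95 tcp [499.5 409.3 279.2] F [ 0.2 -0.1 -1. ] w -0.1 g 0.0 q [0.56 0.49 0.55 1.63 0.   0.59]
 turn [-0.    -0.001  0.003]  shift [-0.0006 -0.0013  0.0812]  dist 81
 turn [0. 0. 0.]  shift [-0.004  -0.1079  0.    ]  dist 108
jar top expect [407.1072 222.5023] [((397, 217, 21, 18), 268.5)]
```

Emit:
{"api": "jog_arm", "payload": {"steps": [[[0,0,0],[0,0,0.02],0],[[0,0,0],[0,0,0.05],0],[[0,0,0],[0,0,0.07],0],[[0,0,0],[0,0,0.081],0],[[0,0,0],[0,0,0.081],0],[[0,0,0],[0,-0.005,0.081],0],[[0,0,0],[0,-0.01,0.081],0],[[0,0,0],[0,-0.015,0.081],0]]}}

```text
time_s: 29.67
eef_pos: [501.0, 392.7, 199.6]
tool_rot: [0.057, 3.14, 0.001]
contact_force: [-0.1, -0.6, 0.4]
width: 0.1
grasp_force: 0.2
```

Emit:
{"api": "jog_arm", "payload": {"steps": [[[0,0,0],[0,-0.006,0],0],[[0,0,0],[0,-0.012,0],0],[[0,0,0],[0,-0.018,0],0],[[0,0,0],[0,-0.024,0],0],[[0,0,0],[0,-0.03,0],0],[[0,0,0],[0,-0.036,0],0],[[0,0,0],[0,-0.042,0],0],[[0,0,0],[0,-0.048,0],0]]}}

```text
time_s: 30.33
eef_pos: [499.6, 345.4, 201.7]
tool_rot: [0.056, 3.136, 0.004]
contact_force: [-0.3, 0.6, 14.1]
width: 0.1
grasp_force: 5.6
```

Emit:
{"api": "jog_arm", "payload": {"steps": [[[0,0,0],[0,-0.006,0],0],[[0,0,0],[0,-0.012,0],0],[[0,0,0],[0,-0.018,0],0],[[0,0,0],[0,-0.024,0],0],[[0,0,0],[0,-0.03,0],0],[[0,0,0],[0,-0.036,0],0],[[0,0,0],[0,-0.042,0],0],[[0,0,0],[0,-0.048,0],0]]}}

```text
time_s: 31.0
eef_pos: [496.7, 296.8, 198.5]
tool_rot: [-0.056, -3.141, 0.0]
contact_force: [-0.2, 0.0, 0.3]
width: -0.2
grasp_force: 0.0
```

Emit:
{"api": "jog_arm", "payload": {"steps": [[[0,0,0],[0,0,-0.03],0],[[0,0,0],[0,0,-0.06],0],[[0,0,0],[0,0,-0.08],0],[[0,0,0],[0,0,-0.08],0],[[0,0,0],[0,0,-0.08],0],[[0,0,0],[0,0,-0.08],0],[[0,0,0],[0,0,-0.08],0],[[0,0,0],[0,0,-0.08],0]]}}

```text
time_s: 31.67
eef_pos: [496.5, 297.2, 277.7]
tool_rot: [-0.056, -3.14, 0.001]
contact_force: [-0.0, 0.5, 0.3]
width: 0.1
grasp_force: 0.0
```

Emit:
{"api": "jog_arm", "payload": {"steps": [[[0,0,0],[0.03,-0.04,0],0],[[0,0,0],[0.05,-0.08,0],0],[[0,0,0],[0.07,-0.12,0],0],[[0,0,0],[0.07,-0.16,0],0],[[0,0,0],[0.07,-0.2,0],0],[[0,0,0],[0.07,-0.24,0],0],[[0,0,0],[0.07,-0.28,0],0],[[0,0,0],[0.07,-0.3,0],0]]}}

```text
time_s: 32.33
eef_pos: [415.2, -2.6, 278.3]
tool_rot: [-0.058, -3.141, 0.001]
contact_force: [-0.0, 0.2, -0.5]
width: -0.4
grasp_force: 0.0
```

Run:
```python
from h import *
path()
s=cam("scene");t=cam("top");cv2.imwrite("pics/s8.png",np.hstack([cv2.resize(t["frame"][140:310,20:230,::-1],None,fx=1.9,fy=1.9),cv2.resize(s["frame"][140:270,315:465,::-1],(373,323))]))
```

```text
t 32.33 tcp [415.2  -2.6 278.3] F [-0.   0.2 -0.5] w -0.4 g 0.0 q [-0.2   0.06 -0.07  1.44 -0.   -0.17]
```

View pics/s8.png

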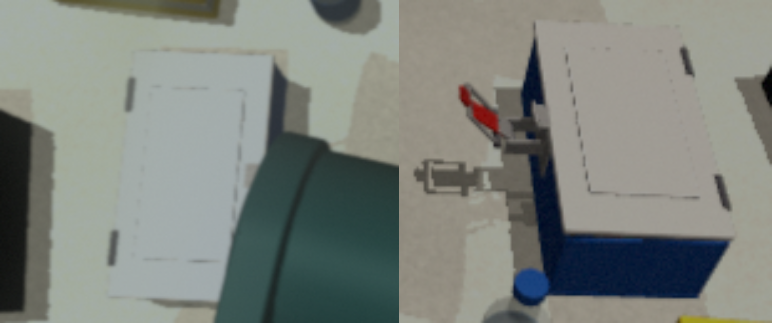

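```bash
cat >> h.py <<'E'
th=np.radians(90-2.1);ex=np.array([np.cos(th),np.sin(th),0]);ey=np.array([-np.sin(th),np.cos(th),0]);O=np.array([547,257,0.])
def W(x,y,z): return O+ex*x+ey*y+np.array([0,0,z])
E
python3 - <<'E'
from h import *
D=down(np.pi-.037)
s=cam("scene")
c0={n:cv2.imread(f"pics/{n}0.png")[:,:,::-1].copy() for n in("scene","top")}
t=cam("top");t=dict(t,frame=c0["top"])
for n,c,roi in(("top",t,(170,210,230,260)),("scene",s,(330,160,370,205))):
    for lo,hi in(((0,150,60),(6,255,255)),((172,150,60),(180,255,255))):
        for k in blobs(c,lo,hi,roi,4):
            m=cv2.moments(k);u=(m["m10"]/m["m00"],m["m01"]/m["m00"]);print(n,cv2.boundingRect(k),np.round(u,1))
            for z in(119,158):
                P=onz(c,*u,z);print("  tub xy at z",z,(P-O)@ex,(P-O)@ey)
path(W(-215,0,160),(*W(-215,0,108),D),(*W(-105,0,108),D))
E
```

```text
top (183, 230, 12, 9) [188.5 234. ]
  tub xy at z 119 -149.04200285762658 -0.22335364881582062
  tub xy at z 158 -154.68217320076621 4.752741169598362
top (196, 229, 4, 8) [197.8 232.9]
  tub xy at z 119 -169.2391080597182 -3.7212126560150183
  tub xy at z 158 -174.17419145978323 1.3769934595386468
scene (340, 175, 15, 18) [347.8 185.1]
  tub xy at z 119 -152.68154203565345 6.315250254479215
  tub xy at z 158 -159.92016363071602 -27.701874412180654
t 32.53 tcp [415.9  -0.2 278.3] F [-0.6 -0.8 -0.6] w 0.2 g 0.0 q [-0.2   0.06 -0.07  1.44  0.   -0.16]
 turn [0. 0. 0.]  shift [-0.1216  0.047   0.1182]  dist 176
 turn [ 0.    -0.001 -0.001]  shift [-0.    -0.     0.052]  dist 52
 turn [0. 0. 0.]  shift [0.   0.11 0.  ]  dist 110
```

Emit:
{"api": "jog_arm", "payload": {"steps": [[[0,0,0],[-0.02,0.01,0.02],0],[[0,0,0],[-0.05,0.02,0.045],0],[[0,0,0],[-0.08,0.03,0.075],0],[[0,0,0],[-0.11,0.045,0.1],0],[[0,0,0],[-0.122,0.047,0.118],0],[[0,0,0],[-0.122,0.047,0.118],0],[[0,0,0],[-0.122,0.047,0.118],0],[[0,0,0],[-0.122,0.047,0.118],0]]}}

```text
time_s: 33.2
eef_pos: [539.3, 43.6, 161.2]
tool_rot: [0.054, 3.141, 0.0]
contact_force: [-0.2, -0.0, 1.2]
width: -0.1
grasp_force: 0.0
```

Emit:
{"api": "jog_arm", "payload": {"steps": [[[0,0,0],[0,0,0.02],0],[[0,0,0],[0,0,0.04],0],[[0,0,0],[0,0,0.052],0],[[0,0,0],[0,0,0.052],0],[[0,0,0],[0,0.005,0.052],0],[[0,0,0],[0,0.01,0.052],0],[[0,0,0],[0,0.015,0.052],0],[[0,0,0],[0,0.02,0.052],0]]}}

```text
time_s: 33.87
eef_pos: [540.9, 63.4, 109.6]
tool_rot: [0.056, 3.139, 0.0]
contact_force: [-0.5, -0.3, -0.4]
width: -0.1
grasp_force: 0.0
```

Emit:
{"api": "jog_arm", "payload": {"steps": [[[0,0,0],[0,0.005,0],0],[[0,0,0],[0,0.01,0],0],[[0,0,0],[0,0.015,0],0],[[0,0,0],[0,0.02,0],0],[[0,0,0],[0,0.025,0],0],[[0,0,0],[0,0.03,0],0],[[0,0,0],[0,0.035,0],0],[[0,0,0],[0,0.04,0],0]]}}

```text
time_s: 34.53
eef_pos: [541.8, 103.3, 108.4]
tool_rot: [-0.056, -3.141, -0.0]
contact_force: [0.4, -0.0, -0.7]
width: -0.4
grasp_force: 0.0
```

Run:
```python
from h import *
path();P=np.array(r.read_state()["eef_pos"]);print((P-O)@ex,(P-O)@ey)
s=cam("scene");cv2.imwrite("pics/s9.png",cv2.resize(s["frame"][130:230,310:430,::-1],None,fx=6,fy=6,interpolation=cv2.INTER_CUBIC))
for lo,hi in(((0,150,60),(6,255,255)),((172,150,60),(180,255,255))):
    print([cv2.boundingRect(k) for k in blobs(s,lo,hi,(330,140,385,205),2)])
for a in(0,.6,1,1.3,1.7):
    b=np.radians(58)+a;print(a,"tab",proj(s,W(-135.5-64*np.cos(b),0,104.5+64*np.sin(b))).round(1))
print("lever end",proj(s,W(-118.5-37,0,94.5+37)))
```

```text
t 34.53 tcp [541.8 103.3 108.4] F [ 0.4 -0.  -0.7] w -0.4 g 0.0 q [ 0.04  0.35 -0.16  1.07  0.    0.08]
-153.80070734767972 -0.39734442539745185
[(338, 188, 15, 8)]
[]
0 tab [343.4 176.6]
0.6 tab [358.3 174.4]
1 tab [367.7 176.2]
1.3 tab [373.2 179.1]
1.7 tab [377.6 184.5]
lever end [347.4746 183.7683]
```

```bash
cat >> h.py <<'E'
def ascii(c,x0,y0,x1,y1):
    f=c["frame"];h=cv2.cvtColor(f,cv2.COLOR_RGB2HSV)
    for y in range(y0,y1):
        s=""
        for x in range(x0,x1):
            H,S,V=map(int,h[y,x])
            s+="R" if (H<8 or H>170) and S>130 and V>50 else "B" if 100<H<130 and S>120 else "#" if V<55 else "+" if V<110 else "o" if V<150 else "."
        print(y,s)
E
python3 - <<'E'
from h import *
s=cam("scene");ascii(s,325,160,390,210)
for a in(0,.4,.8): 
    b=np.radians(45)-a;print(a,"lever base,pad,end",[proj(s,W(-118.5-l*np.cos(b),0,94.5+l*np.sin(b))).round(1).tolist() for l in(10,52,61)])
P=np.array(r.read_state()["eef_pos"])+[0,0,40];print("tip",proj(s,P))
E
```

```text
160 .....o###########+oo+##############################B##+.o........
161 ......o###########+.o#B###B###################B######+...o.......
162 .......o###########oo##B###+#######################+.....o.......
163 ........+BB#########+######+#######B##############+......+.......
164 ........o+##B###B################B##B###########+o.......o.......
165 .........o+#####B######B###+#B#B###############+o........o.......
166 ..........o+######B###########################+o.................
167 ...........o+##############################BBB+oo.........o......
168 ............o+###############B#############BBB+ooo........o......
169 .............o+#########################BBBBBB++.o........o......
170 ..............o+##+o+#############+++####BBBBB#+.o........o......
171 ...............oooo.+############oo.oooo+BBBBB#+ooo..............
172 ...................o+###########o.......+BBBBBB+o.o..............
173 ...................o############o......oBBBBBBB+o..........o.....
174 ...................o#B##+###+###+......oBBBBBBB+oo.o.......o.....
175 ...................o####+#######+ooooo++BBBBBB
[... 1937 characters left out ...]
........++++++++++++BBB#####+o...........o
204 ++++++++o..oo.................o++++++++++++BBB######+...........o
205 +++++++++oo++oooooooo..........o+++++++++++BBB####B#+...........o
206 +++++++++++++++++++++...........+++++++++++BBB####BB+o..........o
207 +++++++++++++++++++++oooooooooo++++++++++++BBB###BBB+o...........
208 +++++++++++++++++++++++++++++++++++++++++++BBB##+BBB+o...........
209 ++++++++++++++++++++++++oo+++++++++++++++++BBBB##BBB+o...........
0 lever base,pad,end [[357.3, 191.4], [347.6, 183.8], [345.4, 182.2]]
0.4 lever base,pad,end [[356.3, 192.2], [342.4, 188.0], [339.4, 187.1]]
0.8 lever base,pad,end [[355.8, 193.1], [340.1, 192.9], [336.7, 192.9]]
tip [349.0424 179.563 ]
```

Emit:
{"api": "jog_arm", "payload": {"steps": [[[0,0,0],[0,0.004,0],0],[[0,0,0],[0,0.008,0],0],[[0,0,0],[0,0.012,0],0],[[0,0,0],[0,0.016,0],0],[[0,0,0],[0,0.02,0],0],[[0,0,0],[0,0.022,0],0],[[0,0,0],[0,0.024,0],0],[[0,0,0],[0,0.024,0],0]]}}

```text
time_s: 35.3
eef_pos: [542.7, 127.0, 108.6]
tool_rot: [0.056, 3.141, 0.0]
contact_force: [-0.5, 0.1, 0.3]
width: 0.1
grasp_force: 0.0
```

Emit:
{"api": "jog_arm", "payload": {"steps": [[[0,0,0],[0,0,-0.03],0],[[0,0,0],[0,0,-0.06],0],[[0,0,0],[0,-0.03,-0.09],0],[[0,0,0],[0.03,-0.06,-0.1],0],[[0,0,0],[0.06,-0.08,-0.1],0],[[0,0,0],[0.1,-0.1,-0.1],0],[[0,0,0],[0.14,-0.1,-0.1],0],[[0,0,0],[0.15,-0.1,-0.1],0]]}}

```text
time_s: 35.97
eef_pos: [384.3, 31.7, 208.7]
tool_rot: [-0.059, -3.14, 0.0]
contact_force: [1.2, -0.3, 1.3]
width: -0.1
grasp_force: 0.0
```

Run:
```python
from h import *
path()
s=cam("scene");ascii(s,330,168,395,205)
```

```text
t 35.97 tcp [384.3  31.7 208.7] F [ 1.2 -0.3  1.3] w -0.1 g 0.0 q [-0.13  0.02 -0.3   1.25 -0.   -0.09]
168 .......ooo.o........................+BBBB+o..........o...........
169 o.....ooo..o........................BBBBB+o..........o...........
170 ...o.o.ooo......o....o.............oBBBBB#+..........o...........
171 ...ooo.........ooo.................oBBBBB#+..........o...........
172 ..oo............o..................+BBBBBB+......................
173 ...o......oo......o..o.............BBBBBBB+o..........o..........
174 .o.oo......o..o...oo....o.........oBBBBBBB+o..........o..........
175 ..................ooo.o++ooooooooo+BBBBBBB+o..........+..........
176 ......o..........oo.oooo+++++++++++BBBBBBB#o..........+..........
177 ......o......oo..ooooooo++++++++++BB+++BBB#+..........o..........
178 ........oo....oo.ooo.ooo++++++++++++++oBB+R+...........o.........
179 .......o.....oooo....ooo++++++++++++++o#RRR+...........o.........
180 .......o.ooooooo...o..oo+++++++++++##+oRRRR+o..........+.........
181 ......o............ooo.o+++++++++++BB+RRRRRoo..........+.........
182 .....oo.....
[... 893 characters left out ...]

195 ....oooooooooooo+oRRRRR++oooo++++++++BBB#####+o..........o.......
196 o.....ooo.....ooooooo+++++++++++++++++++++###+o...........o......
197 oo....oo......o.....o+#+++++++++++++++++++###++...........o......
198 ........oo....o....oo+#+++++#########+##++###++...........+......
199 oo........o...o.....oo#+++++#################++...........o......
200 ooo....o.o...........o##+o++########+#+######++...........o......
201 oo.......oo...o...oo.o##+.+++++#####++########+o.................
202 ooo.oo.............oo.oo..+++++++++++#########+o...........o.....
203 ..........o..oo....o......++++++++++++BBB#####+o...........o.....
204 o.......oo................+++++++++++#BBB######+...........o.....
```

Run:
```python
from h import *
m=down(3*np.pi/4-.037);D=down(np.pi/2-.037)
path((*W(-170,70,210),m),(*W(-170,0,140),D),(*W(-170,0,44),D),(*W(-156,0,72),D))
```

```text
t 36.02 tcp [384.9  32.  209.1] F [-0.3  1.   1.2] w 0.0 g 0.0 q [-0.13  0.02 -0.3   1.25 -0.   -0.09]
 turn [-0.    -0.     0.786]  shift [-0.0837  0.0608 -0.001 ]  dist 103
 turn [0.    0.    0.785]  shift [-0.0495  0.0495  0.07  ]  dist 99
 turn [0. 0. 0.]  shift [0.    0.    0.096]  dist 96
 turn [0. 0. 0.]  shift [ 0.014 -0.    -0.028]  dist 31
```

Emit:
{"api": "jog_arm", "payload": {"steps": [[[0,0,0.1],[-0.02,0.015,0],0.7],[[0,0,0.22],[-0.04,0.03,0],0.7],[[0,0,0.34],[-0.06,0.045,0],0.7],[[0,0,0.46],[-0.084,0.061,0],0.7],[[0,0,0.58],[-0.084,0.061,0],0.7],[[0,0,0.7],[-0.084,0.061,0],0.7],[[0,0,0.785],[-0.084,0.061,0],0.7],[[0,0,0.785],[-0.084,0.061,0],0.7]]}}

```text
time_s: 36.68
eef_pos: [476.0, 90.3, 208.4]
tool_rot: [-1.259, -2.878, 0.0]
contact_force: [-0.6, -0.1, -0.5]
width: 59.7
grasp_force: 0.0
```

Emit:
{"api": "jog_arm", "payload": {"steps": [[[0,0,0.1],[-0.015,0.015,0.01],0.7],[[0,0,0.22],[-0.03,0.03,0.02],0.7],[[0,0,0.34],[-0.045,0.045,0.03],0.7],[[0,0,0.46],[-0.05,0.05,0.04],0.7],[[0,0,0.58],[-0.05,0.05,0.05],0.7],[[0,0,0.7],[-0.05,0.05,0.06],0.7],[[0,0,0.785],[-0.05,0.05,0.07],0.7],[[0,0,0.785],[-0.05,0.05,0.07],0.7]]}}

```text
time_s: 37.35
eef_pos: [545.5, 87.5, 136.9]
tool_rot: [-2.26, -2.18, 0.003]
contact_force: [0.3, 0.4, -0.4]
width: 59.6
grasp_force: 0.0
```

Run:
```python
from h import *
D=down(np.pi/2-.037)
path((*W(-170,0,140),D),(*W(-170,0,44),D))
t=cam("top")
ascii(t,170,225,215,242)
```

```text
t 37.35 tcp [545.5  87.5 136.9] F [ 0.3  0.4 -0.4] w 59.6 g 0.0 q [ 0.01  0.33 -0.1   1.14 -0.    1.62]
 turn [-0.002  0.     0.001]  shift [-0.0006 -0.0047 -0.0031]  dist 6
 turn [0. 0. 0.]  shift [0.    0.    0.096]  dist 96
225 +++++++++++++++++++##############++o.........
226 ++++++++++++++++++###############+o..........
227 ++++++++++++++++++###############+o..........
228 ++++++++++++++++++##############++o..........
229 ++++++++++++++++++##############+oo..........
230 ++++++++++++++++++##############+o...........
231 ++++++++++++++++++##############+o...........
232 ++++++++++++++++++##############+o...........
233 ++++++++++++++++++##############+o...........
234 ++++++++++++++++++############+++o...........
235 ++++++++++++++++++###########+RRoo...........
236 ++++++++++++++++++##########+RRRo............
237 +++++++++++++++++++#########RRRRo............
238 +++++++++++++++++++#########RRRRo............
239 +++++#+++++++++++++#########RRRRoo.......oo..
240 +++++++++++++++++++#########+RRR++oooooo++++o
241 +++++++++++++++++++#########+++++++++++++++++
```

Emit:
{"api": "jog_arm", "payload": {"steps": [[[0,0,0],[0,-0.003,0.01],0.7],[[0,0,0],[0,-0.0045,0.03],0.7],[[0,0,0],[0,-0.0045,0.05],0.7],[[0,0,0],[0,-0.0045,0.07],0.7],[[0,0,0],[0,-0.0045,0.085],0.7],[[0,0,0],[0,-0.0045,0.092],0.7],[[0,0,0],[0,-0.0045,0.092],0.7],[[0,0,0],[0,-0.0045,0.092],0.7]]}}

```text
time_s: 38.07
eef_pos: [542.0, 87.7, 47.3]
tool_rot: [2.257, 2.184, 0.001]
contact_force: [0.5, -0.7, 0.5]
width: 59.7
grasp_force: 0.0
```

Emit:
{"api": "jog_arm", "payload": {"steps": [[[0,0,0],[0,0,0],0],[[0,0,0],[0,0,0],0],[[0,0,0],[0,0,0],0],[[0,0,0],[0,0,0],0],[[0,0,0],[0,0,0],0],[[0,0,0],[0,0,0],0],[[0,0,0],[0,0,0],0],[[0,0,0],[0,0,0],0]], "force": 20}}

```text
time_s: 38.73
eef_pos: [542.5, 87.6, 47.0]
tool_rot: [2.259, 2.181, 0.002]
contact_force: [4.7, -1.7, 2.5]
width: 23.4
grasp_force: 21.9
```

Emit:
{"api": "jog_arm", "payload": {"steps": [[[0,0,0],[0.001,0,-0.004],0],[[0,0,0],[0.002,0,-0.008],0],[[0,0,0],[0.0035,0,-0.012],0],[[0,0,0],[0.005,0,-0.016],0],[[0,0,0],[0.0075,0,-0.02],0],[[0,0,0],[0.01,0,-0.024],0],[[0,0,0],[0.012,0,-0.026],0],[[0,0,0],[0.012,0,-0.026],0]]}}

```text
time_s: 39.4
eef_pos: [542.8, 99.6, 73.0]
tool_rot: [2.259, 2.181, 0.001]
contact_force: [6.7, -2.6, -0.2]
width: 23.6
grasp_force: 22.5
```

Run:
```python
from h import *
path()
s=cam("scene");ascii(s,330,165,395,205)
```

```text
t 39.4 tcp [542.8  99.6  73. ] F [ 6.7 -2.6 -0.2] w 23.6 g 22.5 q [ 0.03  0.37 -0.22  0.98 -0.    1.64]
165 ............+#####B#####B#####+.....oBBBB+o.........o............
166 ............o#################+.....oBBBB+o......................
167 ............o#################o....o+BBBB+oo.........o...........
168 ............o##B##B##########+o....o+BBBB+oo.........o...........
169 .............+###############+.....oBBBBB+o..........o...........
170 .............+B##############+.....oBBBBB#+..........o...........
171 ............o#########+++###+o.....oBBBBB#+oo........o...........
172 ............o####B###++++###+.....o+BBBBBB+oo....................
173 .............+####B##++++##+o.....oBBBBBBB+o..........o..........
174 ............o+#######++++##+o.....oBBBBBBB+oo.........o..........
175 .............########++++###+oooo++BBBBBBB+oo.........o..........
176 .............+###B###++++###++++++#BBBBBBB++..........+..........
177 ............o###B####++++###++++++BBBBBBBB#+.....................
178 ............o########++++##+++++++#BBBBBB#++.o...................
179 ............
[... 1103 characters left out ...]

195 o.....................o#++++++++++++++B#####++o..................
196 +.....................o#++++++++++++++++++###+o..................
197 +o....................o#++++++++++++++++++###++...........o......
198 ++o...................o###++#+#+##++#++##+###++...........o......
199 +++....................o+++++####+#+####+####++o..........o......
200 +++o....................oo+++####+#####+#####++o..........o......
201 +++o......................++++++++##++#+#####++o.................
202 ++o.......................+++++++++++#########+o...........o.....
203 ++oo.....................o++++++++++++BBB#####+o...........o.....
204 ++++o....................o++++++++++++BBB######+...........o.....
```

Emit:
{"api": "jog_arm", "payload": {"steps": [[[0,0,0],[0,0,0],0.5],[[0,0,0],[0,0,0],0.5],[[0,0,0],[0,0,0],0.5],[[0,0,0],[0,0,-0.02],0.5],[[0,0,0],[0,0,-0.05],0.5],[[0,0,0],[0,0,-0.075],0.3],[[0,0,0],[0,0,-0.075],0],[[0,0,0],[0,0,-0.075],0]], "force": 40}}

```text
time_s: 40.12
eef_pos: [542.4, 99.8, 148.5]
tool_rot: [2.259, 2.181, 0.002]
contact_force: [0.7, 0.3, -0.6]
width: 6.9
grasp_force: 0.0
```

Emit:
{"api": "jog_arm", "payload": {"steps": [[[0,0,0],[0.003,0,0],0],[[0,0,0],[0.009,0,0],0],[[0,0,0],[0.009,0,0],0],[[0,0,0],[0.009,0,0],0],[[0,0,0],[0.009,0,0],0],[[0,0,0],[0.009,0,0],0],[[0,0,0],[0.009,0,0],0],[[0,0,0],[0.009,0,0],0]]}}

```text
time_s: 40.78
eef_pos: [542.3, 108.6, 147.5]
tool_rot: [-2.26, -2.182, 0.0]
contact_force: [0.5, 0.2, 0.4]
width: -0.1
grasp_force: 0.0
```

Run:
```python
from h import *
D=down(np.pi/2-.037)
path(*[(*W(x,0,z-40),D) for x,z in((-147,140),(-147,134),(-156,118),(-167,95),(-175,73.4),(-168,62.4),(-157,52))])
s=cam("scene");ascii(s,330,168,385,198)
```

```text
t 40.78 tcp [542.3 108.6 147.5] F [0.5 0.2 0.4] w -0.1 g 0.0 q [ 0.05  0.33 -0.08  1.17 -0.    1.66]
 turn [-0.     0.     0.002]  shift [ 0.0014 -0.0007  0.0475]  dist 48
 turn [0. 0. 0.]  shift [0.    0.    0.006]  dist 6
 turn [0. 0. 0.]  shift [-0.009  0.     0.016]  dist 18
 turn [0. 0. 0.]  shift [-0.011  0.     0.023]  dist 25
 turn [0. 0. 0.]  shift [-0.008   0.      0.0216]  dist 23
 turn [0. 0. 0.]  shift [ 0.007 -0.     0.011]  dist 13
 turn [0. 0. 0.]  shift [ 0.011  -0.      0.0104]  dist 15
168 ...................o########+......o+BBBB+oooo.......o.
169 ...................o+#######+......oBBBBB+o.oo.......o.
170 ...................o+######+o......oBBBBB#+.oo.......o.
171 ....................ooooooooo......oBBBBB#+oooo......o.
172 ..................................o+BBBBB#+ooooo.......
173 ..................................oBBBBBBB+oooo.......o
174 ..................................oBBBBBBB+oooo.......o
175 ......................ooooooooooo++BBBBBBB+oooo.......o
176 .......................o++++++++++#BBBBBBB#+oooo......+
177 .......................o++++++++++BBBBBBBB#+oo
[... 509 characters left out ...]
RRRRRRRRR+++++++++++BBB#+o+++RRRRRo.....
187 .............oRRRRRRRRRR+++++++++++####+o+++RRRRRoo....
188 .............o+RRRRRRRRRo+++++++++#####+o++++R+++oo....
189 ..............oooRRRRRRRR+++++#+++######+o++++ooooo....
190 .................ooRRRRRR++++++#+#######++++++ooooo....
191 ...................o+RRRR++++++#########++++++ooooo....
192 ....................ooRRR+++++++++++###+++++++oooo.....
193 .....................o+RR+++++++++++++++++++++oooo.....
194 .....................o+##++++++++++++++++###++ooooo....
195 ......................o#+++++++++++++##B####++oooo.....
196 ......................o#++++++++++++++++++###+o.oo.....
197 ......................o#++++++++++++++++++###++.oo.....
```

Run:
```python
from h import *
s=cam("scene")
for nm,P in(("behind",(-80.6,0,131)),("on lip",(-85,0,137.6)),("front",(-89,0,143))): print(nm,proj(s,W(*P)).round(1))
for k in blobs(s,(0,130,50),(8,255,255),(365,170,390,200),4): m=cv2.moments(k);print(m["m10"]/m["m00"],m["m01"]/m["m00"],cv2.boundingRect(k))
cv2.imwrite("pics/s10.png",cv2.resize(s["frame"][150:215,325:405,::-1],None,fx=9,fy=9,interpolation=cv2.INTER_CUBIC))
```

```text
behind [376.3 184.5]
on lip [375.  182.8]
front [373.9 181.4]
375.96581196581195 184.46153846153845 (374, 182, 5, 7)
```

View pics/s10.png

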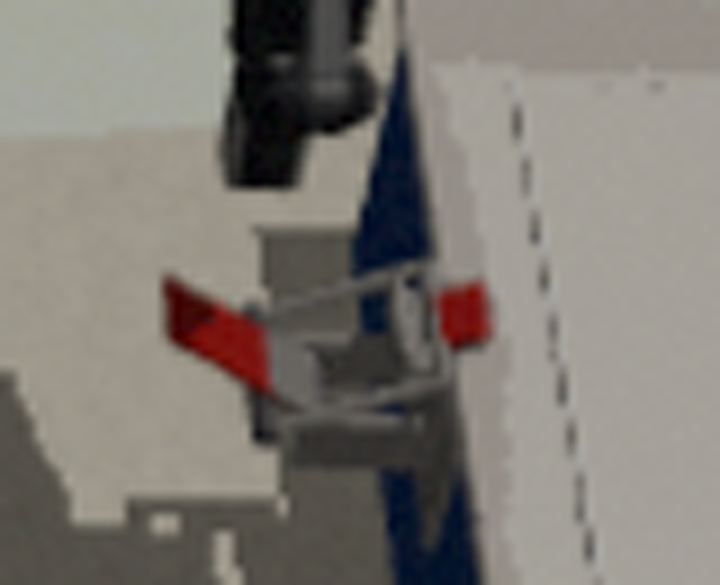

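Emit:
{"api": "jog_arm", "payload": {"steps": [[[0,0,0],[-0.0055,0,0.02],0],[[0,0,0],[-0.0055,0,0.035],0],[[0,0,0],[-0.0055,0,0.0525],0],[[0,0,0],[-0.0055,0,0.0525],0],[[0,0,0],[-0.0055,0,0.0525],0],[[0,0,0],[-0.0055,0,0.0525],0],[[0,0,0],[-0.0055,0,0.0525],0],[[0,0,0],[-0.0055,0,0.0525],0]]}}

```text
time_s: 41.55
eef_pos: [542.6, 103.3, 96.0]
tool_rot: [2.259, 2.182, 0.002]
contact_force: [-0.3, -0.3, 0.8]
width: -0.0
grasp_force: 0.0
```

Emit:
{"api": "jog_arm", "payload": {"steps": [[[0,0,0],[-0.001,0,0.007],0],[[0,0,0],[-0.003,0,0.014],0],[[0,0,0],[-0.006,0,0.021],0],[[0,0,0],[-0.009,0,0.027],0],[[0,0,0],[-0.013,0,0.034],0],[[0,0,0],[-0.017,0,0.04],0],[[0,0,0],[-0.02,0,0.044],0],[[0,0,0],[-0.022,0,0.049],0]]}}

```text
time_s: 42.22
eef_pos: [541.3, 80.7, 45.6]
tool_rot: [-2.26, -2.182, 0.0]
contact_force: [-0.3, 1.0, 2.9]
width: -0.2
grasp_force: 1.0
```

Run:
```python
from h import *
path();P=np.array(r.read_state()["eef_pos"]);print((P-O)@ex,P[2]+40)
s=cam("scene");ascii(s,330,172,385,200)
```

```text
t 42.22 tcp [541.3  80.7  45.6] F [-0.3  1.   2.9] w -0.2 g 1.0 q [-0.    0.39 -0.28  0.9  -0.    1.61]
-176.39083232333064 85.63401215471987
172 ...o+###############+o............o+BBBBB+...........o.
173 ...o#####B##########+o............oBBBBBB+o..........+.
174 ...o###########B####+o............oBBBBBB#o..........o.
175 ...o###B##B#########+...ooooooooo++BBBBBB#+..........o.
176 ....+B##############+..o++++++++++#BBBBBBB+............
177 ....+#B##B#########+o..o++++++++++BBBBBBBB+...........o
178 ....+##############o....o+++++++++BBBBBBBB+...........o
179 ....+#######+++###+.....o++++++++++BBBBBBB+o..........o
180 ....+#######+++###+.....+++++++++++BBB+++B+o..........+
181 ....+#B#####+++###+.....+++++++++++B+++++B#o..........o
182 ....o#######+++##+o.....o++++++++++++++++B#+o..........
183 ....o#######+++##+o.....o++++++++++++++++RRRRo.........
184 .....+######+++++o......o++++++++++#B++++RRRRR.........
185 ....o#B#####+++++o.......++++++++++BB#+o+RRRRRo........
186 ....o#######++++++......o++++++++++BB#+o+RRRRRo........
187 ....o#######++++#+o..oooo++++++++++###+o+RRRRRo........
188 ....o#B####+++++##+.o+++++++++++++++##+o+RRRRoo........
189 ....o#######++++##+.o+#++o+#+#++++####+o++RR+o.........
190 ....+#B#####+#####+.o+++oo+++++#+++###+o+++++o.........
191 ....+#############RoR+++oo+++++++######++++++o.........
192 ...o+######B#RRRRRRRR+++++++++++++++###++++++o.........
193 ....+#######+RRRRRRRRR++++++++++++++###++++++o.........
194 ....+#######+RRRRRRRRR++++++++++++++#++++++#+o.........
195 ....+#######+RRRRRRRRRo+++++++++++++++++####+o.........
196 ....o+#####RRRRRRRRRRRo+ooo++++++++++++#+++#++.........
197 .....oooRRRRRRRRRRRRRR++++++++++++++++#++++##+.........
198 .......oRRRRRRRRRRoooo+++o+++++++++#++#++++##+.........
199 .......oRooooooooo..oo+#+o++++++#####+++#####+.........
```

Emit:
{"api": "jog_arm", "payload": {"steps": [[[0,0,0],[0,0,0.004],0],[[0,0,0],[0.001,0,0.008],0],[[0,0,0],[0.003,0,0.012],0],[[0,0,0],[0.005,0,0.0155],0],[[0,0,0],[0.0075,0,0.0195],0],[[0,0,0],[0.01,0,0.0225],0],[[0,0,0],[0.013,0,0.0255],0],[[0,0,0],[0.016,0,0.0285],0]]}}

```text
time_s: 42.93
eef_pos: [541.8, 97.6, 17.3]
tool_rot: [-2.26, -2.182, -0.0]
contact_force: [-1.6, -1.2, -0.2]
width: 0.0
grasp_force: 0.4
```

Emit:
{"api": "jog_arm", "payload": {"steps": [[[0,0,0],[0.002,0,0.0015],0],[[0,0,0],[0.004,0,0.003],0],[[0,0,0],[0.005,0,0.004],0],[[0,0,0],[0.006,0,0.0045],0],[[0,0,0],[0.006,0,0.0045],0],[[0,0,0],[0.006,0,0.0045],0],[[0,0,0],[0.006,0,0.0045],0],[[0,0,0],[0.006,0,0.0045],0]]}}

```text
time_s: 43.6
eef_pos: [542.3, 100.5, 14.7]
tool_rot: [2.258, 2.177, -0.005]
contact_force: [-9.1, -22.8, 28.5]
width: 0.0
grasp_force: 17.4
```

Run:
```python
from h import *
path();P=np.array(r.read_state()["eef_pos"]);print((P-O)@ex,P[2]+40)
s=cam("scene");ascii(s,330,175,385,212)
print("closed lever base..end",[proj(s,W(-118.5-l*np.cos(.96),0,94.5-l*np.sin(.96))).round(1).tolist() for l in(20,52,61)])
```

```text
t 43.6 tcp [542.3 100.5  14.7] F [ -9.1 -22.8  28.5] w 0.0 g 17.4 q [ 0.04  0.42 -0.32  0.83 -0.01  1.65]
-156.5520528951951 54.68900933339963
175 ........+#################B########BBBBBB#+............
176 ........o+########################BBBBBBBB+o...........
177 .........o+######################+BBBBBBBB+o..........o
178 ..........o############B########++BBBBBBBB+o..........o
179 ..........o############B######+++++BBBBBBB+o..........o
180 ..........o###########B#####+++++++BBB#++B+o.o........o
181 ..........o#################+++++++BB#+++B#oo.........o
182 ..........o#####B######B####+++++++B+++++#RRo..........
183 ..........o##B##############++++++++++o++RRRRoo........
184 ..........o################+++++++++#+++RRRRRo.o.......
185 ..........o################++++++++#B#+oRRRRRoo........
186 ..........o###############+++++++++BB#+o+RRRRoo.o......
187 ...........##############++++++++++###+oRRRRRoo........
188 ...........########+++###++++++++++++#+o+RRR+o.........
189 ..........o########+++##+o++#++++++###+o++++oo.........
190 ..........o########+++###+++++++++####+o+++ooo.......
[... 634 characters left out ...]
##+++++###+++#####+o........
202 +++++++o..o#######+RRRRooo##+++++++++########++........
203 ++++++++..o+######+RRRo..o#+++++++++++BBB#####+........
204 ++++++++o..oooo#RRRRRo...o##+++++++++#BBB#####+........
205 +++++++++o....oRRRRoo.oo..+#++++++++++BBB####B+........
206 ++++++++++....oRRR++oo++o.o+++++++++++BBB####B+........
207 ++++++++++....oRR++++++++oo+++++++++++BBB##+BB+o.......
208 ++++++++++o...o+++++++++++++++++++++++BBBB#+BB+o.......
209 +++++++++++.oo+++++oo+++++++++++++++++BBBB##BB#+.......
210 +++++++++++o+++++++..++++++++++++++++++BBB##BB#+.......
211 +++++++++++++++++++..++++++++++++++++++BBBBBBBB+o......
closed lever base..end [[354.4, 196.9], [346.4, 202.8], [344.3, 204.4]]
```

Emit:
{"api": "jog_arm", "payload": {"steps": [[[0,0,0],[-0.006,0,-0.002],0],[[0,0,0],[-0.02,0,-0.002],0],[[0,0,0],[-0.04,0,-0.005],0],[[0,0,0],[-0.06,0,-0.03],0],[[0,0,0],[-0.08,0,-0.06],0],[[0,0,0],[-0.1,0,-0.1],0],[[0,0,0],[-0.12,0,-0.14],0],[[0,0,0],[-0.14,0,-0.18],0]]}}

```text
time_s: 44.32
eef_pos: [536.8, -33.2, 186.8]
tool_rot: [-2.26, -2.182, -0.0]
contact_force: [0.9, 0.4, -1.1]
width: -0.1
grasp_force: 0.0
```

Emit:
{"api": "jog_arm", "payload": {"steps": [[[0,0,0],[0,0.03,-0.01],0],[[0,0,0],[0,0.06,-0.01],0],[[0,0,0],[0,0.06,-0.01],0],[[0,0,0],[0,0.06,-0.01],0],[[0,0,0],[0,0.06,-0.01],0],[[0,0,0],[0,0.06,-0.01],0],[[0,0,0],[0,0.06,-0.01],0],[[0,0,0],[0,0.06,-0.01],0]]}}

```text
time_s: 44.98
eef_pos: [596.8, -34.5, 195.1]
tool_rot: [2.26, 2.182, 0.0]
contact_force: [0.4, 0.0, 0.3]
width: 0.1
grasp_force: 0.0
```

Run:
```python
from h import *
path()
s=cam("scene");ascii(s,330,175,385,212)
a,l=-0.0,173
for a in(0,.035): print("lid front edge corners",a,[proj(s,W(80-165*np.cos(a),y,117.5+165*np.sin(a))).round(1).tolist() for y in(-145,145)])
x0,y0,x1,y1=150,140,330,310
d=cv2.absdiff(cv2.imread("pics/scene0.png")[:,:,::-1],s["frame"]).max(2)>60
d[:135]=0;m=cv2.findContours(d.astype(np.uint8),cv2.RETR_EXTERNAL,cv2.CHAIN_APPROX_NONE)[0]
print("changed",[cv2.boundingRect(k) for k in m if cv2.contourArea(k)>25])
```

```text
t 44.98 tcp [596.8 -34.5 195.1] F [0.4 0.  0.3] w 0.1 g 0.0 q [-0.19  0.39  0.15  1.33  0.    1.41]
175 .......................oooooooooo++BBBBBB#+ooooooooooo.
176 .......................o++++++++++#BBBBBBB+oooooooooooo
177 .......................o++++++++++BBBBBBBB+oooooooooooo
178 ........................o+++++++++BBBBBBBB+ooooooooooo+
179 .......................o+++++++++++BBBBBBB+o..ooooooooo
180 .......................o+++++++++++BBB+++B+o......oooo+
181 .......................o++++++++++#BB+++oB#+..........o
182 ........................o++++++++++B++o+o#RRRo.........
183 ........................o+++++++++++++o+oRRRRo.........
184 ........................o+++++++++++#+++RRRRRo.........
185 ........................o++++++++++#B#+o+RRRR..........
186 ........................o++++++++++#B#+o+RRRR..........
187 ........................o+++oooooo++##+oRRRRRo.........
188 ...............o........o+++++++++++##+o+RRR+o.........
189 .........................o+##+++++####+o++R+oo.........
190 ........................o+++++o+++####+o+o++o..........
191 .......................o+#++++o+####
[... 827 characters left out ...]
o.o+#++++++++++BBB####B+........
206 ..............oRRR++o+++o.o+++++++++++BBB####B+........
207 ..............oR+++++++++o++++++++++++BBBB###B+o.......
208 ..............o+++++++++++++++++++++++BBB###BB+o.......
209 ............oo+++++oo+++++++++++++++++BBBB##BB#+.......
210 ........oooo+++++++.o++++++++++++++++++BBB##BB#+.......
211 ........o++++++++++.o++++++++++++++++++BBBBBBBB+.......
lid front edge corners 0 [[380.2, 233.7], [368.2, 149.3]]
lid front edge corners 0.035 [[380.7, 232.3], [368.5, 147.8]]
changed [(359, 218, 5, 32), (351, 209, 9, 7), (190, 203, 19, 11), (344, 195, 16, 13), (339, 175, 20, 20), (194, 171, 20, 22), (229, 170, 20, 21), (366, 135, 128, 102), (283, 135, 31, 40)]
```

```bash
python3 -c "
from plant import r
print(r.hand_in())"
```

```text
the job is handed in; nothing more can be done
None
```

The tub was sprayed while empty, packed with the red tin, orange tin and green-capped jar, then shut and latched with the lever fully down; the job is handed in at 45 s (no verdict came back).

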